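# Go / no-go sorting of square bars into a graded rack

## Task

Inspect the loose square metal bars one at a time, from the shortest to the longest: set each bar squarely in the wide go slot of the steel gauge and, if it goes down to the floor there, also in the narrow no-go slot. A bar that passes go and stops on top at no-go is good and goes down into the rack pocket of its own length; a bar that also drops into no-go is scrap and goes into the square dish; a bar that will not enter go needs rework and is laid flat on the dark wooden slab, well on it. There are three or four bars; finish with every bar in its place, even if one is knocked on the way, and leave the copper spool and the tape roll where they are.

Things in the scene. Friction and masses are not known exactly. Their poses are not given: they have to be found in the camera images.
- bar70a_c (a point): centre of a square grey metal bar 70 mm long (bar70a/b/c: alike but for their thickness, never more than one of them present, the others None). Its thickness (width = height, the same along the whole bar) is 21, 28 or 35 mm; which one is not told by its name. Own x axis along the bar; any of the four long faces may lie down. Starts lying on the bench, roughly along world x.
- bar70b_c (a point): centre of a square grey metal bar 70 mm long (bar70a/b/c: alike but for their thickness, never more than one of them present, the others None). Its thickness (width = height, the same along the whole bar) is 21, 28 or 35 mm; which one is not told by its name. Own x axis along the bar; any of the four long faces may lie down. Starts lying on the bench, roughly along world x.
- bar70c_c (a point): centre of a square grey metal bar 70 mm long (bar70a/b/c: alike but for their thickness, never more than one of them present, the others None). Its thickness (width = height, the same along the whole bar) is 21, 28 or 35 mm; which one is not told by its name. Own x axis along the bar; any of the four long faces may lie down. Starts lying on the bench, roughly along world x.
- bar90a_c (a point): centre of a square grey metal bar 90 mm long (bar90a/b: alike but for their thickness, never more than one of them present, the others None). Its thickness (width = height, the same along the whole bar) is 21, 28 or 35 mm; which one is not told by its name. Own x axis along the bar; any of the four long faces may lie down. Starts lying on the bench, roughly along world x.
- bar90b_c (a point): centre of a square grey metal bar 90 mm long (bar90a/b: alike but for their thickness, never more than one of them present, the others None). Its thickness (width = height, the same along the whole bar) is 21, 28 or 35 mm; which one is not told by its name. Own x axis along the bar; any of the four long faces may lie down. Starts lying on the bench, roughly along world x.
- bar110a_c (a point): centre of a square grey metal bar 110 mm long (bar110a/b: alike but for their thickness, never more than one of them present, the others None). Its thickness (width = height, the same along the whole bar) is 21, 28 or 35 mm; which one is not told by its name. Own x axis along the bar; any of the four long faces may lie down. Starts lying on the bench, roughly along world x.
- bar110b_c (a point): centre of a square grey metal bar 110 mm long (bar110a/b: alike but for their thickness, never more than one of them present, the others None). Its thickness (width = height, the same along the whole bar) is 21, 28 or 35 mm; which one is not told by its name. Own x axis along the bar; any of the four long faces may lie down. Starts lying on the bench, roughly along world x.
- bar130a_c (a point): centre of a square grey metal bar 130 mm long (bar130a/b: alike but for their thickness, never more than one of them present, the others None). Its thickness (width = height, the same along the whole bar) is 21, 28 or 35 mm; which one is not told by its name. Own x axis along the bar; any of the four long faces may lie down. Starts lying on the bench, roughly along world x.
- bar130b_c (a point): centre of a square grey metal bar 130 mm long (bar130a/b: alike but for their thickness, never more than one of them present, the others None). Its thickness (width = height, the same along the whole bar) is 21, 28 or 35 mm; which one is not told by its name. Own x axis along the bar; any of the four long faces may lie down. Starts lying on the bench, roughly along world x.
- gauge: fixed steel bench gauge, 84 x 118 mm, 18 mm high, with two parallel slots along its x axis; origin under its centre. The slots are 60 mm long, open at both ends and at the top, with plain upright walls (no chamfer), 8 mm deep; bars may stick out at both ends. Grip a bar so that the fingertips stay more than 8 mm above the bar's underside, or they meet the gauge
- go_slot (a point): centre of the mouth of the wider slot (go, 31.5 mm wide), level with the tops of its walls (18 mm above the bench), at +y of the gauge's origin; x along the slot. The slot's floor is 8 mm below
- nogo_slot (a point): centre of the mouth of the narrower slot (no-go, 24.5 mm wide), level with the tops of its walls, 58 mm from the go slot; x along the slot. Floor 8 mm below
- rack: fixed wooden rack 156 x 214 mm, 14 mm high, with four parallel pockets along its x axis, side by side at 54 mm pitch, from the shortest (at -y) to the longest (at +y); origin under its centre
- pocket70 (a point): centre of the floor of the rack's pocket for the 70 mm bar: 80 x 36 mm, 8 mm deep, floor 6 mm above the bench; long side along the rack's x axis
- pocket90 (a point): centre of the floor of the rack's pocket for the 90 mm bar: 100 x 36 mm, 8 mm deep, floor 6 mm above the bench; long side along the rack's x axis
- pocket110 (a point): centre of the floor of the rack's pocket for the 110 mm bar: 120 x 36 mm, 8 mm deep, floor 6 mm above the bench; long side along the rack's x axis
- pocket130 (a point): centre of the floor of the rack's pocket for the 130 mm bar: 140 x 36 mm, 8 mm deep, floor 6 mm above the bench; long side along the rack's x axis
- dish_floor (a point): centre of the inner floor of the fixed, pale square dish (scrap), 178 mm square outside and 32 mm high, flat floor about 130 mm square 4 mm above the bench, walls leaning outward
- slab_top (a point): centre of the top of the fixed, dark oval wooden slab (rework), 137 mm along its x, 181 mm along its y, top 26 mm above the bench
- bench_grinder: fixed bench grinder with a lamp on it, between the robot's starting place and the work: keep clear of it. About 210 mm (x) by 255 mm (y), 340 mm high with its lamp; origin under its middle
- copper_spool: bystander: spool of copper wire, 48 mm across, 30 mm high, origin under it
- tape_roll: bystander: roll of masking tape, 88 mm across, 19 mm high, origin under it
Mind the look-alikes: they are no part of the job. What is shaped like the part that bears bar130a_c but purple is not meant.

How it is judged:
On the way, in this order (a step that is already met when the one before it is completed fails the run):
1. the 70 mm bar is tried in the go slot: set along it and over its middle, it goes in to the floor, or rests on top if it is too thick (((horizontal distance between bar70a_c and go_slot below 0.015 m and angle between the x axis of bar70a and the x axis of gauge, either way round below 0.15 rad and z of bar70a_c in the frame of go_slot below 0.009 m) or (horizontal distance between bar70b_c and go_slot below 0.015 m and angle between the x axis of bar70b and the x axis of gauge, either way round below 0.15 rad and z of bar70b_c in the frame of go_slot below 0.0055 m) or (horizontal distance between bar70c_c and go_slot below 0.015 m and angle between the x axis of bar70c and the x axis of gauge, either way round below 0.15 rad and z of bar70c_c in the frame of go_slot between 0.0145 and 0.0205 m and contact force between bar70c and gauge above 0.3 N))), for 0.1 s.
2. the 70 mm bar, if it passed the go slot, is tried in the no-go slot in the same way: it rests on top, or drops in if it is too thin (((horizontal distance between bar70a_c and nogo_slot below 0.015 m and angle between the x axis of bar70a and the x axis of gauge, either way round below 0.15 rad and z of bar70a_c in the frame of nogo_slot between 0.011 and 0.017 m and contact force between bar70a and gauge above 0.3 N) or (horizontal distance between bar70b_c and nogo_slot below 0.015 m and angle between the x axis of bar70b and the x axis of gauge, either way round below 0.15 rad and z of bar70b_c in the frame of nogo_slot below 0.0055 m))), for 0.1 s.
3. the 90 mm bar is tried in the go slot: set along it and over its middle, it goes in to the floor, or rests on top if it is too thick (((horizontal distance between bar90a_c and go_slot below 0.015 m and angle between the x axis of bar90a and the x axis of gauge, either way round below 0.15 rad and z of bar90a_c in the frame of go_slot below 0.0055 m) or (horizontal distance between bar90b_c and go_slot below 0.015 m and angle between the x axis of bar90b and the x axis of gauge, either way round below 0.15 rad and z of bar90b_c in the frame of go_slot below 0.009 m))), for 0.1 s.
4. the 90 mm bar, if it passed the go slot, is tried in the no-go slot in the same way: it rests on top, or drops in if it is too thin (((horizontal distance between bar90a_c and nogo_slot below 0.015 m and angle between the x axis of bar90a and the x axis of gauge, either way round below 0.15 rad and z of bar90a_c in the frame of nogo_slot below 0.0055 m) or (horizontal distance between bar90b_c and nogo_slot below 0.015 m and angle between the x axis of bar90b and the x axis of gauge, either way round below 0.15 rad and z of bar90b_c in the frame of nogo_slot between 0.011 and 0.017 m and contact force between bar90b and gauge above 0.3 N))), for 0.1 s.
5. the 110 mm bar is tried in the go slot: set along it and over its middle, it goes in to the floor, or rests on top if it is too thick (((horizontal distance between bar110a_c and go_slot below 0.015 m and angle between the x axis of bar110a and the x axis of gauge, either way round below 0.15 rad and z of bar110a_c in the frame of go_slot below 0.009 m) or (horizontal distance between bar110b_c and go_slot below 0.015 m and angle between the x axis of bar110b and the x axis of gauge, either way round below 0.15 rad and z of bar110b_c in the frame of go_slot between 0.0145 and 0.0205 m and contact force between bar110b and gauge above 0.3 N))), for 0.1 s.
6. the 110 mm bar, if it passed the go slot, is tried in the no-go slot in the same way: it rests on top, or drops in if it is too thin (horizontal distance between bar110a_c and nogo_slot below 0.015 m and angle between the x axis of bar110a and the x axis of gauge, either way round below 0.15 rad and z of bar110a_c in the frame of nogo_slot between 0.011 and 0.017 m and contact force between bar110a and gauge above 0.3 N), for 0.1 s.
7. the 130 mm bar is tried in the go slot: set along it and over its middle, it goes in to the floor, or rests on top if it is too thick (((horizontal distance between bar130a_c and go_slot below 0.015 m and angle between the x axis of bar130a and the x axis of gauge, either way round below 0.15 rad and z of bar130a_c in the frame of go_slot between 0.0145 and 0.0205 m and contact force between bar130a and gauge above 0.3 N) or (horizontal distance between bar130b_c and go_slot below 0.015 m and angle between the x axis of bar130b and the x axis of gauge, either way round below 0.15 rad and z of bar130b_c in the frame of go_slot below 0.009 m))), for 0.1 s.
8. the 130 mm bar, if it passed the go slot, is tried in the no-go slot in the same way: it rests on top, or drops in if it is too thin (horizontal distance between bar130b_c and nogo_slot below 0.015 m and angle between the x axis of bar130b and the x axis of gauge, either way round below 0.15 rad and z of bar130b_c in the frame of nogo_slot between 0.011 and 0.017 m and contact force between bar130b and gauge above 0.3 N), for 0.1 s.
At the end, for the whole second after the job is handed in: Each bar present lies still: 28 mm bars on the floor of the pocket of their own length (centre within 10 mm, along the pocket), 21 mm bars in the dish (centre within 85 mm of the dish's centre), 35 mm bars lying directly on the slab (centre within 80 mm of the slab's centre) (horizontal distance between bar70a_c and pocket70 below 0.01 m and z of bar70a_c in the frame of pocket70 below 0.0175 m and angle between the x axis of each of bar70a, bar90b, bar110a, bar130b and the x axis of rack, either way round below 0.2 rad and linear speed of each of bar70a, bar70b, bar70c, bar90a, bar90b, bar110a, bar110b, bar130a, bar130b below 0.03 m/s and horizontal distance between each of bar70b_c, bar90a_c and dish_floor below 0.085 m and height (world z) of each of bar70b_c, bar90a_c below 0.06 m and horizontal distance between each of bar70c_c, bar110b_c, bar130a_c and slab_top below 0.08 m and z of bar70c_c in the frame of slab_top between 0.012 and 0.023 m and horizontal distance between bar90b_c and pocket90 below 0.01 m and z of bar90b_c in the frame of pocket90 below 0.0175 m and horizontal distance between bar110a_c and pocket110 below 0.01 m and z of bar110a_c in the frame of pocket110 below 0.0175 m and z of bar110b_c in the frame of slab_top between 0.012 and 0.023 m and z of bar130a_c in the frame of slab_top between 0.012 and 0.023 m and horizontal distance between bar130b_c and pocket130 below 0.01 m and z of bar130b_c in the frame of pocket130 below 0.0175 m); the robot touches nothing.
It fails at once if the copper spool is pushed more than 5 cm from its place (distance of copper_spool from where it was at the start of the episode above 0.05 m).
It fails at once if the tape roll is pushed more than 5 cm from its place (distance of tape_roll from where it was at the start of the episode above 0.05 m).
Of bar70a, bar70b, bar70c only 1 to 1 are there at a start; the rules pass over those that are not, and their reading is None.
Of bar90a, bar90b only 1 to 1 are there at a start; the rules pass over those that are not, and their reading is None.
Of bar110a, bar110b only 1 to 1 are there at a start; the rules pass over those that are not, and their reading is None.
Of bar130a, bar130b only 1 to 1 are there at a start; the rules pass over those that are not, and their reading is None.
Of bar90a, bar90b, bar110a, bar110b, bar130a, bar130b only 5 to 5 are there at a start; the rules pass over those that are not, and their reading is None.
At some moment in a run one of bar70a, bar70b, bar70c, bar90a, bar90b, bar110a, bar110b, bar130a, bar130b may be knocked a few centimetres aside while the robot is not near it.
It also fails if it takes over 210 s, if anything falls off the work surface, if the arm or the gripper's body presses on something with over 40 N, if the wrist force passes 120 N, or if a joint passes its speed limit or range.

## Robot

A 6-joint arm with a two-finger parallel gripper is mounted at the origin on a cart in front of the work surface, level with it; the furniture and walls round the work are solid. World frame = base frame: x ahead of the robot, y to its left, z up, the work surface at z = 0. Lengths are in m, angles in rad, forces in N, time in s.
With the tool pointing down it reaches from about 0.35 to 0.775 m from the base axis. Payload 5.5 kg.
Tool frame: the origin (TCP) lies midway between the tips of the shut fingers; the grasp point (between the pads) lies 19 mm behind it; z points along the fingers, x is the direction in which the jaws open and shut, and the axes are right-handed (so a half turn about z gives the same grasp; the last joint's range is limited). The gripper opens to 85 mm and grips with 20 to 120 N. Pads are 22 mm wide; open, the fingers measure 114 mm over their backs; the gripper's body (76 mm by 85 mm) begins 54 mm behind the grasp point. The pads swing forward as they close: fully open they stand 13 mm farther back than shut.
Start: joints at [-1.466, 0.313, 0.046, 1.304, 0, 1.431], TCP at [0.139, -0.558, 0.231] pointing down, gripper open.
Joint ranges: [-2.76, 2.76], [-0.86, 1.69], [-1.03, 1.26], [-2.2, 2.34], [-1.47, 1.5], [-3.14, 3.14]. Speed limits (rad/s): [2.57, 2.57, 3.14, 3.14, 3.14, 3.14].

## Interface

Orientations are given as a unit quaternion [w, x, y, z].
In Python, from workcell import env gives the robot as it stands.
- The arm moves only by the tool servo_tool, never from a script. Its argument "targets" is a list of rows, each an object with "xyz": the shift along the tool's x, y, z in m, a list of three; "twist": the turn, a rotation vector about the tool's x, y, z in rad, a list of three; "jaw": the opening, from 0 (shut) to 1 (fully open). A call has 1 to 12 rows; each row is the pose to reach, as a shift and turn from the pose commanded when the call began, along the tool's axes at that moment; what a row does not reach only later rows make up. A row lasts 1/12 s, in which the tool goes at most 41.7 mm and 7.16 degrees, less where a joint would pass 70% of its speed; a pose out of reach is approached as far as the arm can. A call with a gripper value outside its range is refused whole. The fingers move at their own pace and stop on an object; "squeeze" is the grip in N (left out, the last holds). Time passes only in rows, so rows that repeat a pose let the fingers close. It gives the time, the measured TCP pose, the force and the opening at its end, in the units of the state.
- env.get_state(): the state, without advancing time (a new reading comes with each control period).
- env.read_camera(name): name is "scene" or "top"; returns a dict with "color" (384x512x3 uint8, red, green, blue), "depth" (384x512 float32, m along the optical axis (not along the pixel's ray), 0 where there is no reading), "fx", "fy", "cx", "cy" (pixels), "k1" (the pictures are not rectified: a ray, as slopes to the right and down, at radius r is drawn at 1 + k1 r^2 times it, then the intrinsics apply), "eye" and "attitude" of the camera in the world. Camera axes: x right, y down, z forward; pixel columns grow to the right and rows downward; lengths in m; the calibration is good to about 2 mm. A picture is of the moment at which its call begins.
- env.hand_in(): hands the job in, once; it reports no verdict.
The state is a dict: "clock": time; "joint_pos": joint angles; "qvel": joint speeds; "tau": joint torques, N m; "tcp_pos": TCP position; "orientation": TCP orientation; "wrist_force": force on the tool from outside, world axes, zero at the start; "ft_torque": the same for the moment, N m; "finger_gap": finger opening in m.
Only numpy, scipy, OpenCV 4.12 (cv2) and the standard library are available. Lean on these libraries where they do the work, as an engineer would, in place of code of your own. Each camera call takes 0.05 s, during which the arm holds its last target. There are 200 camera calls.

## Working session

There is one attempt and no reset: what is moved stays moved. The work goes in short steps, Python scripts to look and compute and a tool call to move; the robot and the scene stay as the last step left them, time stands still between calls to the robot, and variables do not carry over. Pictures are saved under pics/ and viewed, about 12 in all and at most 16, crops included, and the job is handed in when it is done.

Besides the shell and the picture viewer there is one more tool, called after "Call:" as name(argument=value, ...) on one line, values as JSON. servo_tool: Moves the arm, as the interface text tells. Its arguments: {"type":"object","properties":{"targets":{"type":"array","items":{"type":"object","properties":{"xyz":{"type":"array","items":{"type":"number"}},"twist":{"type":"array","items":{"type":"number"}},"jaw":{"type":"number"}}}},"squeeze":{"type":"number"}},"required":["targets"]}

```bash
ls; mkdir -p pics
cat > h.py <<'E'
import numpy as np, cv2
from workcell import env
from scipy.spatial.transform import Rotation as R
def Rq(q): return R.from_quat([q[1],q[2],q[3],q[0]]).as_matrix()
def cam(n):
    c=env.read_camera(n); 
    a=np.array(c['attitude']); c['R']=Rq(a) if a.size==4 else a.reshape(3,3)
    return c
def cloud(c):
    h,w=c['depth'].shape
    v,u=np.mgrid[0:h,0:w]
    return pts(c,u.ravel(),v.ravel(),c['depth'].ravel()).reshape(h,w,3)
def rays(c,u,v):
    x=(np.asarray(u,float)-c['cx'])/c['fx'];y=(np.asarray(v,float)-c['cy'])/c['fy']
    a,b=x.copy(),y.copy()
    for _ in range(8):
        s=1+c['k1']*(a*a+b*b);a,b=x/s,y/s
    return np.stack([a,b,np.ones_like(a)],-1)
def pts(c,u,v,d): return (rays(c,u,v)*np.asarray(d)[...,None])@c['R'].T+np.array(c['eye'])
def onplane(c,u,v,z):
    r=rays(c,u,v)@c['R'].T;e=np.array(c['eye'])
    return e+r*((z-e[2])/r[...,2])[...,None]
def save(n,im): cv2.imwrite('pics/'+n,im[...,::-1])
def topmap(c,x0=.25,x1=.85,y0=-.5,y1=.5,s=700,z=0.02):
    # rectified map at plane z: rows = -x, cols = -y
    H=int((x1-x0)*s);W=int((y1-y0)*s)
    i,j=np.mgrid[0:H,0:W]
    P=np.stack([x1-i/s,y1-j/s,np.full(i.shape,z)],-1)
    q=(P-np.array(c['eye']))@c['R'];a=q[...,0]/q[...,2];b=q[...,1]/q[...,2];k=1+c['k1']*(a*a+b*b)
    return cv2.remap(c['color'],(a*k*c['fx']+c['cx']).astype('f4'),(b*k*c['fy']+c['cy']).astype('f4'),cv2.INTER_CUBIC)
def st():
    s=env.get_state();return {k:np.round(s[k],4).tolist() for k in s if k in('clock','tcp_pos','orientation','wrist_force','finger_gap','joint_pos')}
E
python3 - <<'E'
from h import *
print(st())
for n in('scene','top'):
    c=cam(n);print(n,c['eye'],c['attitude'],c['fx'],c['k1']);save(n+'0.png',c['color'])
    np.savez(n+'0.npz',color=c['color'],depth=c['depth'],R=c['R'],eye=c['eye'],fx=c['fx'],fy=c['fy'],cx=c['cx'],cy=c['cy'],k1=c['k1'])
a=cv2.imread('pics/scene0.png');b=cv2.imread('pics/top0.png')
cv2.imwrite('pics/both.png',cv2.resize(np.hstack([a,b]),(800,300)))
E
```

```text
pics
{'clock': 0.0, 'joint_pos': [-1.4656, 0.314, 0.045, 1.3036, 0.0, 1.4312], 'tcp_pos': [0.1393, -0.5574, 0.2304], 'orientation': [-0.0006, 0.7882, -0.6155, -0.0006], 'wrist_force': [0.1009, -0.1178, 0.6158], 'finger_gap': 0.0852}
scene [-0.31213395  0.44576489  0.52033658] [ 0.29221784 -0.45143132  0.71425139 -0.44795473] 352.29461528747004 -0.0675900087159313
top [0.24250377 0.1511767  1.36919263] [ 0.07594062 -0.55691992  0.81863972 -0.11790771] 376.62845913431227 -0.02331738007069101
```

View pics/top0.png

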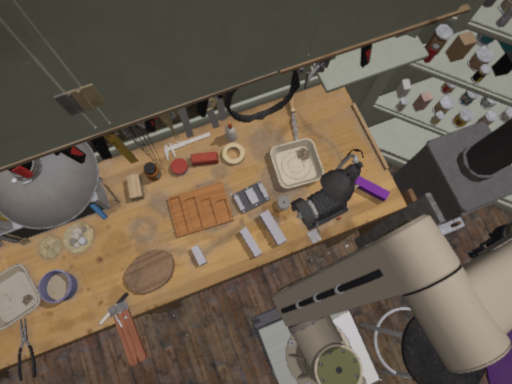

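View pics/scene0.png

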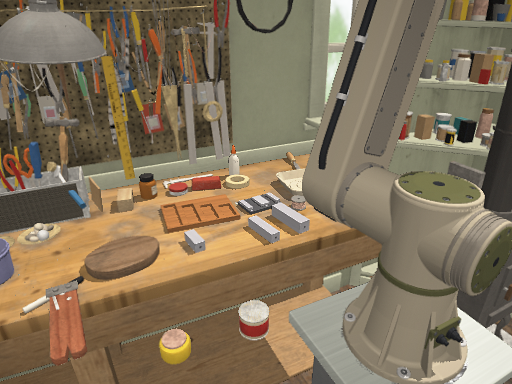

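Top image: grey bars at (198,256), (250,241) and (272,227). The purple look-alike is at (372,187), and I'm ignoring it. Gauge (252,196), rack (200,208), dish (296,163), slab (148,272), spool about (284,202), tape roll (233,153). Next I'll make a rectified, enlarged map.

Run:
```python
from h import *
d=np.load('top0.npz');c={k:d[k] for k in d}
im=topmap(c,.3,.85,-.3,.6,880,.02)
for k in range(9):
    x=int(k*88);cv2.putText(im,'%.1f'%(.6-k*.1),(x,12),0,.4,(255,255,0),1);cv2.line(im,(x,0),(x,5),(255,255,0),1)
for k in range(6):
    y=int((.05+.1*k)*880);cv2.putText(im,'%.1f'%(.8-k*.1),(0,y),0,.4,(255,255,0),1)
save('map.png',im)
P=cloud(c);hsv=cv2.cvtColor(c['color'],cv2.COLOR_RGB2HSV)
# grey low saturation things with height
m=((hsv[...,1]<45)&(hsv[...,2]>90)&(P[...,2]>.012)&(P[...,2]<.07)&(P[...,0]>.3)&(P[...,0]<.85)&(P[...,1]>-.4)&(P[...,1]<.7)).astype('u1')
n,l,s,_=cv2.connectedComponentsWithStats(m)
for i in range(1,n):
    if s[i,4]<60: continue
    q=P[l==i];z=np.percentile(q[:,2],[10,50,90]);t=q[abs(q[:,2]-z[1])<.004]
    r=cv2.minAreaRect((t[:,:2]*1000).astype('f4'));print(s[i],z.round(4),np.round(r[0],1),np.round(r[1],1),round(r[2],1))
```

```text
[271 146  14  41  88] [0.0172 0.0283 0.0328] [ 669.2 -124.3] [ 27.9 162.4] 75.7
[ 98 181  12  27  96] [0.0179 0.0405 0.0598] [800.2 514.5] [95.3  4.2] 2.1
[258 183  11  15  64] [0.0133 0.0164 0.0204] [605.1 -41.3] [61.5 16.9] 7.2
[245 188  15  17 120] [0.0134 0.0176 0.0204] [597.8   6.2] [60.7 29.8] 7.6
[233 194  11  17  72] [0.0142 0.0162 0.0206] [595.5  57.5] [65.5 20.9] 7.4
[278 196  12  13 126] [0.0251 0.0287 0.0322] [530.  -94.6] [40.9 46.3] 68.1
[260 210  26  35 360] [0.0294 0.0335 0.0371] [457.5 -20.5] [130.2  35.8] 8.7
[ 70 227  17  21 224] [0.0152 0.0234 0.0383] [685.5 647.5] [56.3 64.3] 83.8
[240 228  22  29 239] [0.0232 0.027  0.0304] [438.4  74. ] [109.   27.7] 10.1
[191 245  15  21 162] [0.0228 0.0267 0.0299] [463.4 263.3] [70.3 27.8] 8.5
[107 301  21  26 193] [0.0163 0.02   0.0242] [380. 576.] [74.2 68.9] 27.7
```

View pics/map.png

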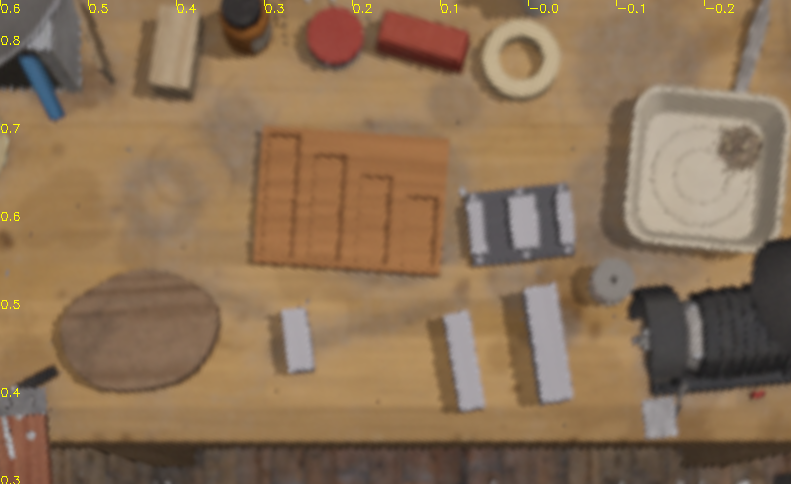

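The three bars come out as 70×28 at (0.463, 0.263), 110×28 at (0.438, 0.074) and 130×35 at (0.458, −0.021). The gauge is at about (0.600, 0.007). First I'll lift clear of the grinder while measuring more closely.

Call:
servo_tool(targets=[{"xyz":[0,0,-0.28],"twist":[0,0,0],"jaw":1},{"xyz":[0,0,-0.28],"twist":[0,0,0],"jaw":1},{"xyz":[0,0,-0.28],"twist":[0,0,-0.2],"jaw":1},{"xyz":[0,0,-0.28],"twist":[0,0,-0.4],"jaw":1},{"xyz":[0,0,-0.28],"twist":[0,0,-0.6],"jaw":1},{"xyz":[0,0,-0.28],"twist":[0,0,-0.8],"jaw":1},{"xyz":[0,0,-0.28],"twist":[0,0,-1],"jaw":1},{"xyz":[0,0,-0.28],"twist":[0,0,-1.1],"jaw":1},{"xyz":[0,0,-0.28],"twist":[0,0,-1.2],"jaw":1},{"xyz":[0,0,-0.28],"twist":[0,0,-1.2],"jaw":1}])

```text
clock: 0.93
tcp_pos: [0.1394, -0.5587, 0.5116]
orientation: [0.001, 0.983, -0.181, 0.0]
wrist_force: [-0.3, -0.0, -1.0]
finger_gap: 0.0858
```

```bash
cat >> h.py <<'E'
def rel(x,y,z,yaw):
    """shift & twist from present pose (measured) to world pose, tool down, yaw deg of tool x"""
    s=env.get_state();M=Rq(s['orientation']);p=np.array(s['tcp_pos'])
    a=np.deg2rad(yaw);T=np.array([[np.cos(a),np.sin(a),0],[np.sin(a),-np.cos(a),0],[0,0,-1]]).T
    return np.round(M.T@(np.array([x,y,z])-p),4),np.round(R.from_matrix(M.T@T).as_rotvec(),3)
E
python3 - <<'E'
from h import *
print(st())
d=np.load('top0.npz');c={k:d[k] for k in d}
g=topmap(c,.54,.66,-.07,.08,2600,.018)
r=topmap(c,.53,.71,.09,.34,1500,.014)
g=cv2.resize(g,(390,312));r=cv2.resize(r,(375,270))
out=np.zeros((312,780,3),'u1');out[:,:390]=g;out[:270,400:775]=r
save('gr.png',out)
E
```

```text
{'clock': 0.9333, 'joint_pos': [-1.4656, 0.5126, 1.0808, 2.1374, -0.0, 0.4697], 'tcp_pos': [0.1394, -0.5587, 0.5116], 'orientation': [0.0008, 0.9834, -0.1812, 0.0002], 'wrist_force': [-0.2571, -0.0053, -1.0399], 'finger_gap': 0.0858}
```

View pics/gr.png

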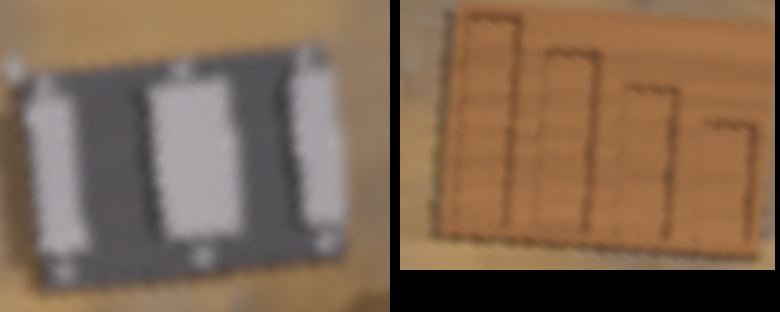

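Readings from the crop. Gauge: yaw about 6.2°, centre (0.5985, 0.0075), so go is near (0.595, 0.036) and no-go near (0.602, −0.021). Rack: yaw about −4°, centre (0.620, 0.204), with pockets flush at the near end, so pocket70 is near (0.584, 0.125) and pocket110 near (0.612, 0.232). Now I'll travel over the grinder.

Call:
servo_tool(targets=[{"xyz":[0.22,-0.436,0],"twist":[0,0,-0.12],"jaw":1},{"xyz":[0.22,-0.436,0],"twist":[0,0,-0.24],"jaw":1},{"xyz":[0.22,-0.436,0],"twist":[0,0,-0.36],"jaw":1},{"xyz":[0.22,-0.436,0],"twist":[0,0,-0.48],"jaw":1},{"xyz":[0.22,-0.436,0],"twist":[0,0,-0.6],"jaw":1},{"xyz":[0.22,-0.436,0],"twist":[0,0,-0.72],"jaw":1},{"xyz":[0.22,-0.436,0],"twist":[0,0,-0.84],"jaw":1},{"xyz":[0.22,-0.436,0],"twist":[0,0,-0.96],"jaw":1},{"xyz":[0.22,-0.436,0],"twist":[0,0,-1.08],"jaw":1},{"xyz":[0.22,-0.436,0],"twist":[0,0,-1.2],"jaw":1},{"xyz":[0.22,-0.436,0],"twist":[0,0,-1.32],"jaw":1},{"xyz":[0.22,-0.436,0],"twist":[0,0,-1.42],"jaw":1}])

```text
clock: 1.93
tcp_pos: [0.5042, -0.2285, 0.5108]
orientation: [-0.0, 0.864, 0.504, 0.0]
wrist_force: [0.8, -1.6, 1.0]
finger_gap: 0.0853
```

Run:
```python
from h import *
print(st(),rel(.463,.263,.3,98.5),rel(.463,.263,.5,98.5))
```

```text
{'clock': 1.9333, 'joint_pos': [-0.5708, 0.4319, 0.9389, 2.0785, 0.0006, -0.0571], 'tcp_pos': [0.5042, -0.2285, 0.5108], 'orientation': [-0.0005, 0.8635, 0.5043, 0.0001], 'wrist_force': [0.8011, -1.561, 1.0279], 'finger_gap': 0.0853} (array([ 0.4076, -0.2772,  0.2113]), array([-0.   , -0.001, -0.662])) (array([ 0.4078, -0.2774,  0.0113]), array([-0.   , -0.001, -0.662]))
```

Call:
servo_tool(targets=[{"xyz":[0.408,-0.277,0.01],"twist":[0,0,-0.1],"jaw":1},{"xyz":[0.408,-0.277,0.01],"twist":[0,0,-0.2],"jaw":1},{"xyz":[0.408,-0.277,0.01],"twist":[0,0,-0.3],"jaw":1},{"xyz":[0.408,-0.277,0.01],"twist":[0,0,-0.4],"jaw":1},{"xyz":[0.408,-0.277,0.01],"twist":[0,0,-0.5],"jaw":1},{"xyz":[0.408,-0.277,0.01],"twist":[0,0,-0.6],"jaw":1},{"xyz":[0.408,-0.277,0.1],"twist":[0,0,-0.66],"jaw":1},{"xyz":[0.408,-0.277,0.2],"twist":[0,0,-0.66],"jaw":1},{"xyz":[0.408,-0.277,0.3],"twist":[0,0,-0.66],"jaw":1},{"xyz":[0.408,-0.277,0.35],"twist":[0,0,-0.66],"jaw":1},{"xyz":[0.408,-0.277,0.36],"twist":[0,0,-0.66],"jaw":1},{"xyz":[0.408,-0.277,0.36],"twist":[0,0,-0.66],"jaw":1}])

```text
clock: 2.93
tcp_pos: [0.4713, 0.1721, 0.3174]
orientation: [0.0, 0.656, 0.755, -0.0]
wrist_force: [0.8, -0.0, 0.6]
finger_gap: 0.0856
```

Call:
servo_tool(targets=[{"xyz":[0,0,0],"twist":[0,0,0],"jaw":1},{"xyz":[0,0,0],"twist":[0,0,0],"jaw":1},{"xyz":[0,0,0],"twist":[0,0,0],"jaw":1}])

```text
clock: 3.18
tcp_pos: [0.4728, 0.1708, 0.3208]
orientation: [0.001, 0.656, 0.754, 0.001]
wrist_force: [0.5, 0.1, 1.0]
finger_gap: 0.0853
```

```bash
cat >> h.py <<'E'
def bars(c=None,zmin=.012):
    c=c or cam('top');P=cloud(c);hsv=cv2.cvtColor(c['color'],cv2.COLOR_RGB2HSV)
    m=((hsv[...,1]<45)&(hsv[...,2]>90)&(P[...,2]>zmin)&(P[...,2]<.12)&(P[...,0]>.3)&(P[...,0]<.8)&(P[...,1]>-.2)&(P[...,1]<.6)).astype('u1')
    n,l,s,_=cv2.connectedComponentsWithStats(m)
    for i in range(1,n):
        if s[i,4]<50: continue
        q=P[l==i];z=np.median(q[:,2]);t=q[abs(q[:,2]-z)<.005]
        r=cv2.minAreaRect((t[:,:2]*1000).astype('f4'));print('z %.4f'%z,np.round(r[0],1),np.round(r[1],1),round(r[2],1))
    return c
E
python3 - <<'E'
from h import *
bars()
print(st(),rel(.463,.263,.0095,98.5))
E
```

```text
z 0.0294 [ 661.  -118.4] [  8.6 146.1] 85.5
z 0.0170 [599.6 -42.2] [66.  16.7] 6.6
z 0.0163 [599.3   3.1] [60.8 35. ] 5.6
z 0.0684 [776.9 514.1] [46.1  3.3] 2.0
z 0.0278 [530.1 -94.8] [40.7 46.7] 66.7
z 0.0333 [457.4 -20.7] [129.9  35.9] 8.8
z 0.0983 [ 367.4 -130.7] [40.9 31.8] 5.9
z 0.0261 [462.8 266.1] [71.1 22.5] 3.4
z 0.0201 [372.2 572.4] [76.8 51.2] 4.2
{'clock': 3.2333, 'joint_pos': [0.1864, 0.1595, 0.0665, 1.4737, -0.0004, 0.0484], 'tcp_pos': [0.4736, 0.1706, 0.3218], 'orientation': [0.0014, 0.6567, 0.7542, 0.0015], 'wrist_force': [0.0986, -0.3032, 1.0924], 'finger_gap': 0.0857} (array([0.0931, 0.0009, 0.3122]), array([ 0.004,  0.   , -0.01 ]))
```

Call:
servo_tool(targets=[{"xyz":[0.04,0.0,0.0],"twist":[0.004,0,0],"jaw":1},{"xyz":[0.08,0.0,0.02],"twist":[0.004,0,-0.01],"jaw":1},{"xyz":[0.0935,0.001,0.05],"twist":[0.004,0,-0.01],"jaw":1},{"xyz":[0.0935,0.001,0.09],"twist":[0.004,0,-0.01],"jaw":1},{"xyz":[0.0935,0.001,0.13],"twist":[0.004,0,-0.01],"jaw":1},{"xyz":[0.0935,0.001,0.17],"twist":[0.004,0,-0.01],"jaw":1},{"xyz":[0.0935,0.001,0.2],"twist":[0.004,0,-0.01],"jaw":1},{"xyz":[0.0935,0.001,0.22],"twist":[0.004,0,-0.01],"jaw":1},{"xyz":[0.0935,0.001,0.22],"twist":[0.004,0,-0.01],"jaw":1},{"xyz":[0.0935,0.001,0.22],"twist":[0.004,0,-0.01],"jaw":1}])

```text
clock: 4.07
tcp_pos: [0.4622, 0.2634, 0.1008]
orientation: [-0.001, 0.653, 0.757, -0.001]
wrist_force: [0.6, 0.7, 0.5]
finger_gap: 0.0855
```

Run:
```python
from h import *
c=cam('scene');save('s1.png',cv2.resize(c['color'][190:300,130:330],(800,440),interpolation=2))
c=bars(zmin=.012)
print(st(),rel(.463,.264,.0095,98.5))
```

```text
z 0.0287 [ 670.2 -126.7] [ 38.  165.5] 72.4
z 0.0170 [607.1 -40.4] [67.2 16.2] 7.0
z 0.0161 [603.    4.8] [69.4 33.9] 8.1
z 0.0656 [776.7 514.2] [45.3  2.2] 3.3
z 0.0163 [595.8  57.9] [66.3 20.2] 6.3
z 0.0290 [530.4 -94.7] [41.3 46.8] 66.2
z 0.0333 [457.5 -20.4] [129.7  35.8] 9.1
z 0.0265 [438.6  74.1] [109.4  27.8] 9.9
z 0.0986 [ 367.2 -130.8] [41.  32.9] 6.7
z 0.0205 [394. 574.] [29.6 52.9] 4.4
{'clock': 4.1667, 'joint_pos': [0.3672, 0.307, -0.2908, 0.9718, 0.0008, 0.2197], 'tcp_pos': [0.4631, 0.2641, 0.1023], 'orientation': [-0.0, 0.6531, 0.7573, 0.0007], 'wrist_force': [0.0714, -0.1002, 0.1264], 'finger_gap': 0.0857} (array([-0.0002, -0.0002,  0.0928]), array([ 0.001, -0.001, -0.001]))
```

View pics/s1.png

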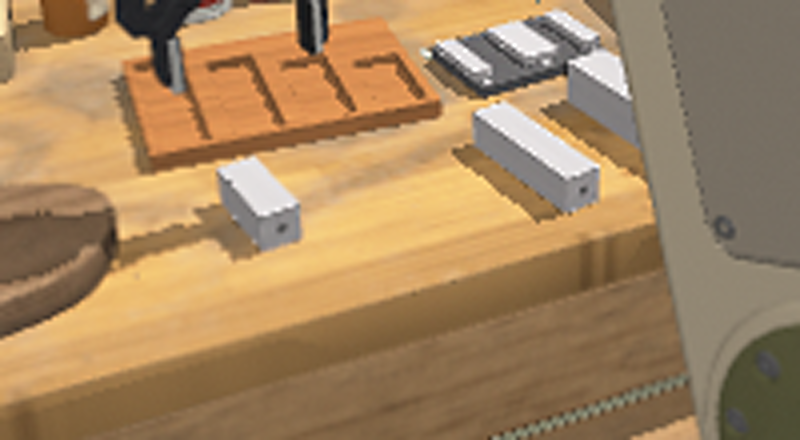

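The fingers, at crop (170,70) and (312,30), straddle the 70 bar at crop (260,205), and I see no 90 bar. Now I'll descend and grip.

Call:
servo_tool(targets=[{"xyz":[0,0,0.035],"twist":[0,0,0],"jaw":1},{"xyz":[0,0,0.065],"twist":[0,0,0],"jaw":1},{"xyz":[0,0,0.085],"twist":[0,0,0],"jaw":1},{"xyz":[0,0,0.093],"twist":[0,0,0],"jaw":0.8},{"xyz":[0,0,0.093],"twist":[0,0,0],"jaw":0.5},{"xyz":[0,0,0.093],"twist":[0,0,0],"jaw":0.3},{"xyz":[0,0,0.093],"twist":[0,0,0],"jaw":0.1},{"xyz":[0,0,0.093],"twist":[0,0,0],"jaw":0.1},{"xyz":[0,0,0.093],"twist":[0,0,0],"jaw":0.1},{"xyz":[0,0,0.093],"twist":[0,0,0],"jaw":0.1},{"xyz":[0,0,0.093],"twist":[0,0,0],"jaw":0.1},{"xyz":[0,0,0.093],"twist":[0,0,0],"jaw":0.1}], squeeze=40)

```text
clock: 5.17
tcp_pos: [0.4619, 0.2643, 0.0085]
orientation: [-0.0, 0.653, 0.758, 0.0]
wrist_force: [-0.8, -0.5, 6.4]
finger_gap: 0.0273
```

Call:
servo_tool(targets=[{"xyz":[0,0,-0.01],"twist":[0,0,0],"jaw":0.1},{"xyz":[0,0,-0.04],"twist":[0,0,0],"jaw":0.1},{"xyz":[0,0,-0.08],"twist":[0,0,0],"jaw":0.1},{"xyz":[0,0,-0.1],"twist":[0,0,0],"jaw":0.1},{"xyz":[0,0,-0.1],"twist":[0,0,0],"jaw":0.1},{"xyz":[0,0,-0.1],"twist":[0,0,0],"jaw":0.1}])

```text
clock: 5.67
tcp_pos: [0.4614, 0.2642, 0.1085]
orientation: [-0.0, 0.653, 0.758, 0.0]
wrist_force: [-0.4, -0.3, -2.0]
finger_gap: 0.0272
```

Run:
```python
from h import *
c=cam('scene');save('s2.png',cv2.resize(c['color'][150:260,130:330],(800,440),interpolation=2))
print(st(),rel(.595,.0365,.09,96.2))
```

```text
{'clock': 5.7167, 'joint_pos': [0.3684, 0.3016, -0.2863, 0.9861, 0.0009, 0.2198], 'tcp_pos': [0.4601, 0.2637, 0.1068], 'orientation': [-0.0011, 0.6526, 0.7577, -0.0012], 'wrist_force': [-0.5006, -0.4468, -2.1235], 'finger_gap': 0.0267} (array([-0.2446,  0.0998,  0.0164]), array([-0.003, -0.   ,  0.04 ]))
```

View pics/s2.png

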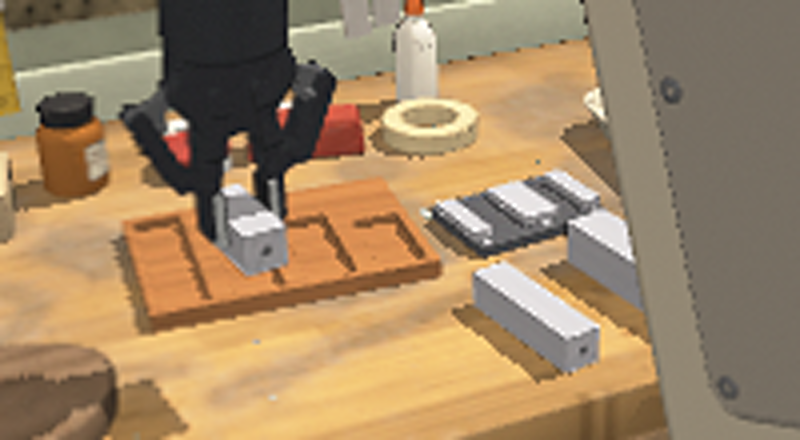

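Call:
servo_tool(targets=[{"xyz":[-0.04,0.016,0],"twist":[0,0,0.02],"jaw":0.1},{"xyz":[-0.08,0.032,0],"twist":[0,0,0.04],"jaw":0.1},{"xyz":[-0.115,0.048,0],"twist":[0,0,0.04],"jaw":0.1},{"xyz":[-0.15,0.062,0],"twist":[0,0,0.04],"jaw":0.1},{"xyz":[-0.185,0.076,0],"twist":[0,0,0.04],"jaw":0.1},{"xyz":[-0.215,0.09,0],"twist":[0,0,0.04],"jaw":0.1},{"xyz":[-0.235,0.097,0],"twist":[0,0,0.04],"jaw":0.1},{"xyz":[-0.2445,0.1,0.02],"twist":[0,0,0.04],"jaw":0.1},{"xyz":[-0.2445,0.1,0.05],"twist":[0,0,0.04],"jaw":0.1},{"xyz":[-0.2445,0.1,0.06],"twist":[0,0,0.04],"jaw":0.1},{"xyz":[-0.2445,0.1,0.06],"twist":[0,0,0.04],"jaw":0.1},{"xyz":[-0.2445,0.1,0.06],"twist":[0,0,0.04],"jaw":0.1}])

```text
clock: 6.72
tcp_pos: [0.5932, 0.0371, 0.0445]
orientation: [-0.003, 0.668, 0.745, -0.003]
wrist_force: [0.0, -0.8, -0.9]
finger_gap: 0.0274
```

Run:
```python
from h import *
c=cam('top');a=topmap(c,.53,.67,-.08,.1,2200,.018)
d=cam('scene');b=cv2.resize(d['color'][150:230,210:310],(375,300),interpolation=2)
a=cv2.resize(a,(396,308));o=np.zeros((308,780,3),'u1');o[:,:396]=a;o[:300,400:775]=b;save('g1.png',o)
print(st(),rel(.595,.0365,.0265,96.2))
```

```text
{'clock': 6.8167, 'joint_pos': [-0.0717, 0.4711, -0.1906, 0.9122, -0.0009, -0.1812], 'tcp_pos': [0.5954, 0.0372, 0.0468], 'orientation': [-0.0009, 0.6673, 0.7447, -0.0013], 'wrist_force': [1.8435, 0.1954, -1.5387], 'finger_gap': 0.0272} (array([-0.0006, -0.0004,  0.0203]), array([-0.003,  0.   ,  0.001]))
```

View pics/g1.png

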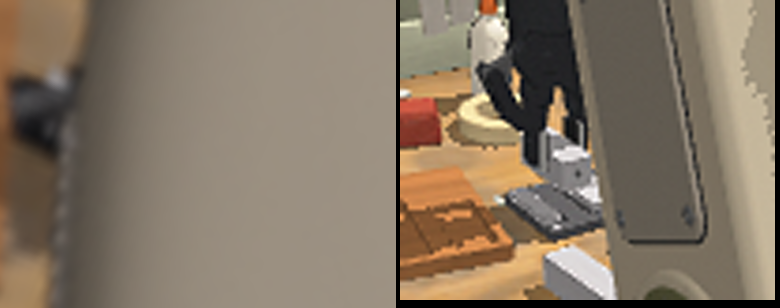

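Call:
servo_tool(targets=[{"xyz":[0,0,0.01],"twist":[0,0,0],"jaw":0.1},{"xyz":[0,0,0.017],"twist":[0,0,0],"jaw":0.1},{"xyz":[0,0,0.02],"twist":[0,0,0],"jaw":0.1},{"xyz":[0,0,0.022],"twist":[0,0,0],"jaw":0.1},{"xyz":[0,0,0.024],"twist":[0,0,0],"jaw":0.1},{"xyz":[0,0,0.024],"twist":[0,0,0],"jaw":0.1},{"xyz":[0,0,0.024],"twist":[0,0,0],"jaw":0.1}])

```text
clock: 7.4
tcp_pos: [0.595, 0.0366, 0.0219]
orientation: [-0.001, 0.668, 0.744, -0.002]
wrist_force: [-0.0, 0.1, -0.4]
finger_gap: 0.0272
```

Run:
```python
from h import *
print(st());env.read_camera('top');print(st())
```

```text
{'clock': 7.4, 'joint_pos': [-0.0727, 0.4962, -0.2189, 0.8596, -0.0009, -0.1813], 'tcp_pos': [0.595, 0.0366, 0.0219], 'orientation': [-0.0013, 0.6677, 0.7444, -0.0016], 'wrist_force': [-0.0492, 0.0506, -0.4376], 'finger_gap': 0.0272}
{'clock': 7.45, 'joint_pos': [-0.0727, 0.496, -0.2188, 0.8596, -0.0009, -0.1813], 'tcp_pos': [0.5951, 0.0366, 0.0221], 'orientation': [-0.0011, 0.6677, 0.7444, -0.0015], 'wrist_force': [-0.3599, 0.4162, -1.3655], 'finger_gap': 0.027}
```

Call:
servo_tool(targets=[{"xyz":[0,0,0.002],"twist":[0,0,0],"jaw":0.1},{"xyz":[0,0,0.003],"twist":[0,0,0],"jaw":0.1},{"xyz":[0,0,0.004],"twist":[0,0,0],"jaw":0.1},{"xyz":[0,0,0.005],"twist":[0,0,0],"jaw":0.1},{"xyz":[0,0,0.005],"twist":[0,0,0],"jaw":0.1},{"xyz":[0,0,0.005],"twist":[0,0,0],"jaw":0.1}])

```text
clock: 7.95
tcp_pos: [0.5951, 0.0366, 0.0185]
orientation: [-0.001, 0.668, 0.744, -0.001]
wrist_force: [-4.4, 0.2, 9.5]
finger_gap: 0.0271
```

Call:
servo_tool(targets=[{"xyz":[0,0,-0.015],"twist":[0,0,0],"jaw":0.1},{"xyz":[0,0,-0.03],"twist":[0,0,0],"jaw":0.1},{"xyz":[-0.02,0,-0.03],"twist":[0,0,0],"jaw":0.1},{"xyz":[-0.04,0,-0.03],"twist":[0,0,0],"jaw":0.1},{"xyz":[-0.058,0,-0.03],"twist":[0,0,0],"jaw":0.1},{"xyz":[-0.058,0,-0.03],"twist":[0,0,0],"jaw":0.1},{"xyz":[-0.058,0,-0.02],"twist":[0,0,0],"jaw":0.1},{"xyz":[-0.058,0,-0.012],"twist":[0,0,0],"jaw":0.1},{"xyz":[-0.058,0,-0.009],"twist":[0,0,0],"jaw":0.1},{"xyz":[-0.058,0,-0.008],"twist":[0,0,0],"jaw":0.1},{"xyz":[-0.058,0,-0.007],"twist":[0,0,0],"jaw":0.1},{"xyz":[-0.058,0,-0.007],"twist":[0,0,0],"jaw":0.1}])

```text
clock: 8.95
tcp_pos: [0.6009, -0.0208, 0.0262]
orientation: [-0.001, 0.667, 0.745, -0.002]
wrist_force: [-7.0, -2.5, 20.0]
finger_gap: 0.0273
```

Call:
servo_tool(targets=[{"xyz":[0,0,0.001],"twist":[0,0,0],"jaw":0.1},{"xyz":[0,0,0.001],"twist":[0,0,0],"jaw":0.1},{"xyz":[0,0,0.001],"twist":[0,0,0],"jaw":0.1}])

```text
clock: 9.2
tcp_pos: [0.6009, -0.0208, 0.0262]
orientation: [-0.0, 0.667, 0.745, -0.002]
wrist_force: [-10.0, -2.3, 26.3]
finger_gap: 0.0274
```

Run:
```python
from h import *
print(st(),rel(.5843,.1253,.09,85.9))
```

```text
{'clock': 9.2, 'joint_pos': [-0.1665, 0.4993, -0.2013, 0.8727, -0.0029, -0.2762], 'tcp_pos': [0.6009, -0.0208, 0.0262], 'orientation': [-0.0003, 0.6673, 0.7448, -0.0019], 'wrist_force': [-9.9674, -2.3311, 26.2652], 'finger_gap': 0.0274} (array([ 0.1469, -0.0007, -0.0641]), array([-0.003,  0.002,  0.181]))
```

Call:
servo_tool(targets=[{"xyz":[0,0,-0.02],"twist":[0,0,0],"jaw":0.1},{"xyz":[0,0,-0.045],"twist":[0,0,0],"jaw":0.1},{"xyz":[0.04,0,-0.05],"twist":[0,0,0.05],"jaw":0.1},{"xyz":[0.08,-0.001,-0.05],"twist":[0,0,0.1],"jaw":0.1},{"xyz":[0.115,-0.001,-0.05],"twist":[0,0,0.15],"jaw":0.1},{"xyz":[0.14,-0.001,-0.05],"twist":[0,0,0.181],"jaw":0.1},{"xyz":[0.147,-0.001,-0.04],"twist":[0,0,0.181],"jaw":0.1},{"xyz":[0.147,-0.001,-0.02],"twist":[0,0,0.181],"jaw":0.1},{"xyz":[0.147,-0.001,-0.01],"twist":[0,0,0.181],"jaw":0.1},{"xyz":[0.147,-0.001,-0.01],"twist":[0,0,0.181],"jaw":0.1},{"xyz":[0.147,-0.001,-0.01],"twist":[0,0,0.181],"jaw":0.1}])

```text
clock: 10.12
tcp_pos: [0.583, 0.1246, 0.0314]
orientation: [-0.002, 0.732, 0.681, -0.003]
wrist_force: [0.6, 1.2, -1.0]
finger_gap: 0.027
```

Run:
```python
from h import *
print(st(),rel(.5843,.1253,.0225,85.9))
d=cam('scene');save('p1.png',cv2.resize(d['color'][150:250,150:290],(770,550),interpolation=2))
c=cam('top');save('p1t.png',topmap(c,.5,.72,.05,.35,1500,.014))
```

```text
{'clock': 10.1167, 'joint_pos': [0.0762, 0.489, -0.2041, 0.8851, -0.0005, 0.1487], 'tcp_pos': [0.583, 0.1246, 0.0314], 'orientation': [-0.0021, 0.7323, 0.681, -0.003], 'wrist_force': [0.6178, 1.1735, -1.0142], 'finger_gap': 0.027} (array([0.0008, 0.0013, 0.0089]), array([-0.007,  0.002, -0.001]))
```

View pics/p1.png

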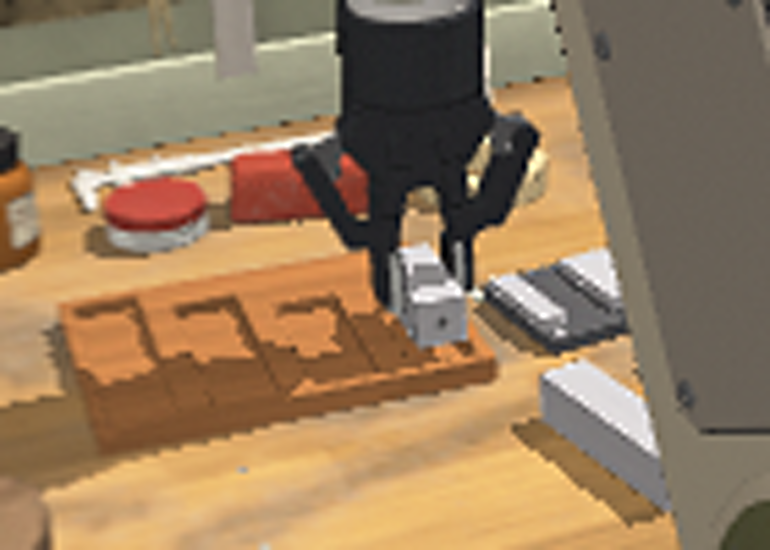

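The bar at crop (430,310) hangs over the right-most pocket. Lowering it.

Call:
servo_tool(targets=[{"xyz":[0,0.001,0.005],"twist":[0,0,0],"jaw":0.1},{"xyz":[0,0.001,0.009],"twist":[0,0,0],"jaw":0.1},{"xyz":[0,0.001,0.012],"twist":[0,0,0],"jaw":0.1},{"xyz":[0,0.001,0.014],"twist":[0,0,0],"jaw":0.1},{"xyz":[0,0.001,0.016],"twist":[0,0,0],"jaw":0.1},{"xyz":[0,0.001,0.017],"twist":[0,0,0],"jaw":0.1},{"xyz":[0,0.001,0.017],"twist":[0,0,0],"jaw":0.1},{"xyz":[0,0.001,0.017],"twist":[0,0,0],"jaw":0.1}])

```text
clock: 10.88
tcp_pos: [0.5853, 0.1249, 0.0159]
orientation: [-0.001, 0.732, 0.681, -0.002]
wrist_force: [0.0, 0.4, -1.5]
finger_gap: 0.027
```

Call:
servo_tool(targets=[{"xyz":[0,0,0.001],"twist":[0,0,0],"jaw":0.1},{"xyz":[0,0,0.001],"twist":[0,0,0],"jaw":0.4},{"xyz":[0,0,0.001],"twist":[0,0,0],"jaw":0.5},{"xyz":[0,0,0.001],"twist":[0,0,0],"jaw":0.5},{"xyz":[0,0,-0.01],"twist":[0,0,0],"jaw":0.5},{"xyz":[0,0,-0.04],"twist":[0,0,0],"jaw":0.5},{"xyz":[0,0,-0.08],"twist":[0,0,0],"jaw":0.6},{"xyz":[0,0,-0.11],"twist":[0,0,0],"jaw":1},{"xyz":[0,0,-0.12],"twist":[0,0,0],"jaw":1},{"xyz":[0,0,-0.12],"twist":[0,0,0],"jaw":1}])

```text
clock: 11.72
tcp_pos: [0.5885, 0.1252, 0.1406]
orientation: [0.001, 0.732, 0.681, 0.001]
wrist_force: [-0.2, 0.0, -0.4]
finger_gap: 0.0839
```

Run:
```python
from h import *
print(st(),rel(.4386,.074,.1,100))
bars()
```

```text
{'clock': 11.7167, 'joint_pos': [0.0764, 0.4003, -0.0531, 1.1134, -0.0004, 0.1488], 'tcp_pos': [0.5885, 0.1252, 0.1406], 'orientation': [0.0014, 0.7322, 0.6811, 0.0015], 'wrist_force': [-0.2255, 0.0443, -0.3584], 'finger_gap': 0.0839} (array([-0.0619, -0.1459,  0.04  ]), array([ 0.004,  0.   , -0.247]))
z 0.0289 [ 665.6 -118.2] [  9.1 139.3] 82.5
z 0.0160 [600.2 -41.8] [67.1 16.1] 5.6
z 0.0640 [777.1 514.4] [44.7  2. ] 2.8
z 0.0284 [530.  -94.6] [40.9 46.5] 66.8
z 0.0986 [ 367.1 -131. ] [40.8 32. ] 4.8
z 0.0193 [371.3 571.7] [74.7 51.5] 4.3
```

Call:
servo_tool(targets=[{"xyz":[0.14,-0.11,0],"twist":[0,0,-0.1],"jaw":1},{"xyz":[0.14,-0.11,0],"twist":[0,0,-0.2],"jaw":1},{"xyz":[0.14,-0.11,0],"twist":[0,0,-0.247],"jaw":1},{"xyz":[0.14,-0.11,0],"twist":[0,0,-0.247],"jaw":1},{"xyz":[0.14,-0.11,0],"twist":[0,0,-0.247],"jaw":1},{"xyz":[0.14,-0.11,0],"twist":[0,0,-0.247],"jaw":1}])

```text
clock: 12.27
tcp_pos: [0.4827, 0.2744, 0.1342]
orientation: [-0.003, 0.641, 0.768, -0.003]
wrist_force: [0.0, -0.7, -0.1]
finger_gap: 0.0854
```

Run:
```python
from h import *
c=bars()
print(st(),rel(.4386,.074,.1,100))
save('v2.png',topmap(c,.35,.75,-.2,.3,1500,.02))
```

```text
z 0.0274 [ 673.  -123.3] [ 24.1 153.2] 76.4
z 0.0162 [603.9 -41.7] [74.7 16.8] 6.1
z 0.0164 [600.1   3.1] [62.5 35.2] 6.1
z 0.0654 [775.  514.2] [39.3  1.3] 2.4
z 0.0164 [594.3  57.4] [65.3 20.8] 7.1
z 0.0290 [530.  -94.6] [41.  46.7] 66.5
z 0.0323 [586.7 125. ] [27.  69.7] 85.2
z 0.0333 [457.3 -20.6] [129.4  35.4] 8.9
z 0.0268 [438.2  74. ] [109.1  27.9] 9.8
z 0.0980 [ 367.5 -131.4] [41.2 33.7] 5.6
z 0.0195 [373.3 572. ] [78.3 51.8] 5.8
{'clock': 12.3167, 'joint_pos': [0.369, 0.3294, -0.1735, 1.0749, 0.0004, 0.1913], 'tcp_pos': [0.4843, 0.2732, 0.1345], 'orientation': [-0.0019, 0.6416, 0.767, -0.003], 'wrist_force': [0.2413, -0.4818, -0.2058], 'finger_gap': 0.0851} (array([-0.1879, -0.08  ,  0.0352]), array([-0.007,  0.001,  0.003]))
```

View pics/v2.png

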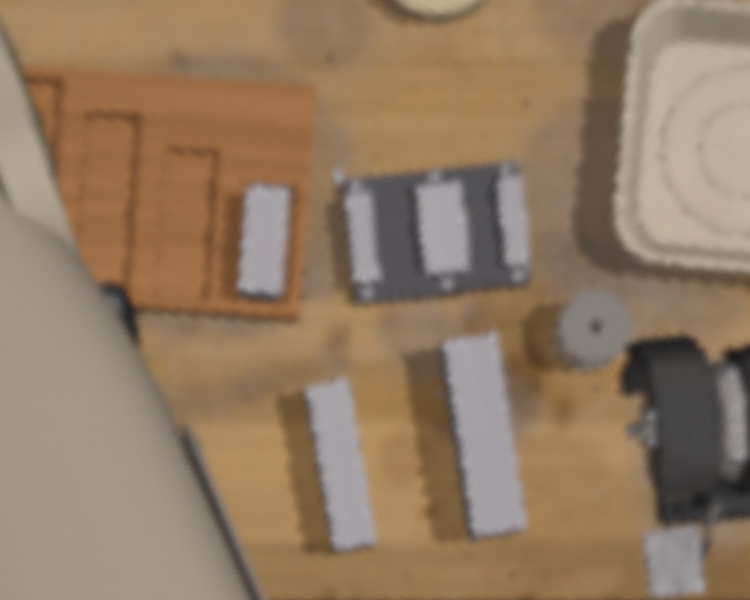

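The 70 bar sits in its pocket at crop (265,240). The 110 is at (340,465) and the 130 at (485,435), neither moved, and there is no 90 bar. Going for the 110.

Call:
servo_tool(targets=[{"xyz":[-0.188,-0.08,0],"twist":[0.006,0,0.003],"jaw":1},{"xyz":[-0.188,-0.08,0],"twist":[0.006,0,0.003],"jaw":1},{"xyz":[-0.188,-0.08,0],"twist":[0.006,0,0.003],"jaw":1},{"xyz":[-0.188,-0.08,0],"twist":[0.006,0,0.003],"jaw":1},{"xyz":[-0.188,-0.08,0],"twist":[0.006,0,0.003],"jaw":1},{"xyz":[-0.188,-0.08,0.01],"twist":[0.006,0,0.003],"jaw":1},{"xyz":[-0.188,-0.08,0.04],"twist":[0.006,0,0.003],"jaw":1},{"xyz":[-0.188,-0.08,0.05],"twist":[0.006,0,0.003],"jaw":1},{"xyz":[-0.188,-0.08,0.05],"twist":[0.006,0,0.003],"jaw":1},{"xyz":[-0.188,-0.08,0.05],"twist":[0.006,0,0.003],"jaw":1}])

```text
clock: 13.15
tcp_pos: [0.4393, 0.0722, 0.0856]
orientation: [-0.004, 0.645, 0.764, -0.005]
wrist_force: [0.7, 0.4, -0.2]
finger_gap: 0.0856
```

Run:
```python
from h import *
print(st(),rel(.4386,.074,.0095,100))
```

```text
{'clock': 13.15, 'joint_pos': [-0.0163, 0.1783, -0.5101, 0.8948, -0.0022, -0.1856], 'tcp_pos': [0.4393, 0.0722, 0.0856], 'orientation': [-0.0041, 0.6448, 0.7644, -0.0048], 'wrist_force': [0.7412, 0.3667, -0.1635], 'finger_gap': 0.0856} (array([0.0019, 0.0006, 0.0761]), array([-0.013, -0.   , -0.005]))
```

Call:
servo_tool(targets=[{"xyz":[0.001,0,0.03],"twist":[-0.01,0,-0.004],"jaw":1},{"xyz":[0.001,0,0.055],"twist":[-0.01,0,-0.004],"jaw":1},{"xyz":[0.001,0,0.07],"twist":[-0.01,0,-0.004],"jaw":1},{"xyz":[0.001,0,0.076],"twist":[-0.01,0,-0.004],"jaw":0.8},{"xyz":[0.001,0,0.076],"twist":[-0.01,0,-0.004],"jaw":0.5},{"xyz":[0.001,0,0.076],"twist":[-0.01,0,-0.004],"jaw":0.3},{"xyz":[0.001,0,0.076],"twist":[-0.01,0,-0.004],"jaw":0.1},{"xyz":[0.001,0,0.076],"twist":[-0.01,0,-0.004],"jaw":0.1},{"xyz":[0.001,0,0.076],"twist":[-0.01,0,-0.004],"jaw":0.1},{"xyz":[0.001,0,0.076],"twist":[-0.01,0,-0.004],"jaw":0.1},{"xyz":[0.001,0,0.076],"twist":[-0.01,0,-0.004],"jaw":0.1},{"xyz":[0.001,0,0.076],"twist":[-0.01,0,-0.004],"jaw":0.1}], squeeze=60)

```text
clock: 14.15
tcp_pos: [0.4406, 0.0743, 0.0121]
orientation: [0.001, 0.642, 0.766, 0.001]
wrist_force: [-0.6, -2.3, 6.3]
finger_gap: 0.0263
```

Call:
servo_tool(targets=[{"xyz":[0,0,-0.01],"twist":[0,0,0],"jaw":0.1},{"xyz":[0,0,-0.04],"twist":[0,0,0],"jaw":0.1},{"xyz":[0,0,-0.08],"twist":[0,0,0],"jaw":0.1},{"xyz":[0,0,-0.08],"twist":[0,0,0],"jaw":0.1},{"xyz":[0,0,-0.08],"twist":[0,0,0],"jaw":0.1}])

```text
clock: 14.57
tcp_pos: [0.4414, 0.0744, 0.093]
orientation: [0.002, 0.642, 0.766, 0.002]
wrist_force: [1.3, -0.4, -2.9]
finger_gap: 0.0265
```

Run:
```python
from h import *
print(st(),rel(.595,.0366,.05,96.2))
```

```text
{'clock': 14.5667, 'joint_pos': [-0.0128, 0.1598, -0.512, 0.8927, 0.0, -0.1885], 'tcp_pos': [0.4414, 0.0744, 0.093], 'orientation': [0.0024, 0.6423, 0.7664, 0.002], 'wrist_force': [1.3442, -0.3945, -2.907], 'finger_gap': 0.0265} (array([-0.064 ,  0.1444,  0.044 ]), array([0.006, 0.001, 0.068]))
```

Call:
servo_tool(targets=[{"xyz":[-0.016,0.037,0],"twist":[0.003,0,0.03],"jaw":0.1},{"xyz":[-0.032,0.073,0],"twist":[0.006,0,0.068],"jaw":0.1},{"xyz":[-0.048,0.11,0],"twist":[0.006,0,0.068],"jaw":0.1},{"xyz":[-0.058,0.135,0],"twist":[0.006,0,0.068],"jaw":0.1},{"xyz":[-0.064,0.1465,0.01],"twist":[0.006,0,0.068],"jaw":0.1},{"xyz":[-0.064,0.1465,0.03],"twist":[0.006,0,0.068],"jaw":0.1},{"xyz":[-0.064,0.1465,0.048],"twist":[0.006,0,0.068],"jaw":0.1},{"xyz":[-0.064,0.1465,0.052],"twist":[0.006,0,0.068],"jaw":0.1},{"xyz":[-0.064,0.1465,0.052],"twist":[0.006,0,0.068],"jaw":0.1},{"xyz":[-0.064,0.1465,0.052],"twist":[0.006,0,0.068],"jaw":0.1}])

```text
clock: 15.4
tcp_pos: [0.5936, 0.037, 0.0379]
orientation: [-0.003, 0.668, 0.744, -0.003]
wrist_force: [-0.1, -0.0, -1.5]
finger_gap: 0.0266
```

Run:
```python
from h import *
print(st(),rel(.597,.0366,.0301,96.2))
```

```text
{'clock': 15.4, 'joint_pos': [-0.072, 0.4802, -0.2004, 0.8979, -0.0012, -0.1797], 'tcp_pos': [0.5936, 0.037, 0.0379], 'orientation': [-0.0027, 0.668, 0.7441, -0.0028], 'wrist_force': [-0.1247, -0.0461, -1.5416], 'finger_gap': 0.0266} (array([-0.0008,  0.0034,  0.0078]), array([-0.008, -0.   , -0.   ]))
```

Call:
servo_tool(targets=[{"xyz":[-0.0003,0.002,0.003],"twist":[-0.004,0,0],"jaw":0.1},{"xyz":[-0.0003,0.002,0.006],"twist":[-0.004,0,0],"jaw":0.1},{"xyz":[-0.0003,0.002,0.009],"twist":[-0.004,0,0],"jaw":0.1},{"xyz":[-0.0003,0.002,0.011],"twist":[-0.004,0,0],"jaw":0.1},{"xyz":[-0.0003,0.002,0.012],"twist":[-0.004,0,0],"jaw":0.1},{"xyz":[-0.0003,0.002,0.012],"twist":[-0.004,0,0],"jaw":0.1},{"xyz":[-0.0003,0.002,0.012],"twist":[-0.004,0,0],"jaw":0.1}])

```text
clock: 15.98
tcp_pos: [0.5963, 0.0368, 0.0266]
orientation: [-0.001, 0.668, 0.744, -0.001]
wrist_force: [0.5, 0.3, -2.2]
finger_gap: 0.0265
```

Call:
servo_tool(targets=[{"xyz":[0,0,0.002],"twist":[0,0,0],"jaw":0.1},{"xyz":[0,0,0.004],"twist":[0,0,0],"jaw":0.1},{"xyz":[0,0,0.005],"twist":[0,0,0],"jaw":0.1},{"xyz":[0,0,0.006],"twist":[0,0,0],"jaw":0.1},{"xyz":[0,0,0.006],"twist":[0,0,0],"jaw":0.1},{"xyz":[0,0,0.006],"twist":[0,0,0],"jaw":0.1}])

```text
clock: 16.48
tcp_pos: [0.5965, 0.0368, 0.0221]
orientation: [-0.0, 0.668, 0.744, -0.001]
wrist_force: [-4.3, -0.3, 9.4]
finger_gap: 0.0267
```

Call:
servo_tool(targets=[{"xyz":[0,0,-0.015],"twist":[0,0,0],"jaw":0.1},{"xyz":[0,0,-0.03],"twist":[0,0,0],"jaw":0.1},{"xyz":[-0.02,0,-0.03],"twist":[0,0,0],"jaw":0.1},{"xyz":[-0.04,0,-0.03],"twist":[0,0,0],"jaw":0.1},{"xyz":[-0.058,0,-0.03],"twist":[0,0,0],"jaw":0.1},{"xyz":[-0.058,0,-0.03],"twist":[0,0,0],"jaw":0.1},{"xyz":[-0.058,0,-0.02],"twist":[0,0,0],"jaw":0.1},{"xyz":[-0.058,0,-0.012],"twist":[0,0,0],"jaw":0.1},{"xyz":[-0.058,0,-0.009],"twist":[0,0,0],"jaw":0.1},{"xyz":[-0.058,0,-0.007],"twist":[0,0,0],"jaw":0.1},{"xyz":[-0.058,0,-0.006],"twist":[0,0,0],"jaw":0.1},{"xyz":[-0.058,0,-0.006],"twist":[0,0,0],"jaw":0.1}])

```text
clock: 17.48
tcp_pos: [0.6022, -0.0207, 0.0297]
orientation: [0.0, 0.668, 0.744, -0.001]
wrist_force: [-10.1, -2.4, 24.7]
finger_gap: 0.0264
```

Call:
servo_tool(targets=[{"xyz":[0,0,0],"twist":[0,0,0],"jaw":0.1},{"xyz":[0,0,0],"twist":[0,0,0],"jaw":0.1},{"xyz":[0,0,0],"twist":[0,0,0],"jaw":0.1}])

```text
clock: 17.73
tcp_pos: [0.6022, -0.0207, 0.0297]
orientation: [0.0, 0.668, 0.744, -0.001]
wrist_force: [-9.1, -2.6, 26.0]
finger_gap: 0.0266
```

Run:
```python
from h import *
print(st(),rel(.614,.2318,.09,85.9))
```

```text
{'clock': 17.7333, 'joint_pos': [-0.1662, 0.4965, -0.1963, 0.8787, -0.0025, -0.2749], 'tcp_pos': [0.6022, -0.0207, 0.0297], 'orientation': [0.0004, 0.6676, 0.7445, -0.0012], 'wrist_force': [-9.0977, -2.6224, 26.027], 'finger_gap': 0.0266} (array([ 0.2496,  0.039 , -0.0609]), array([-0.001,  0.002,  0.18 ]))
```

Call:
servo_tool(targets=[{"xyz":[0,0,-0.025],"twist":[0,0,0],"jaw":0.1},{"xyz":[0,0,-0.055],"twist":[0,0,0],"jaw":0.1},{"xyz":[0.03,0.005,-0.06],"twist":[0,0,0.03],"jaw":0.1},{"xyz":[0.07,0.011,-0.06],"twist":[0,0,0.06],"jaw":0.1},{"xyz":[0.11,0.017,-0.06],"twist":[0,0,0.1],"jaw":0.1},{"xyz":[0.15,0.023,-0.06],"twist":[0,0,0.14],"jaw":0.1},{"xyz":[0.19,0.03,-0.06],"twist":[0,0,0.18],"jaw":0.1},{"xyz":[0.225,0.035,-0.06],"twist":[0,0,0.18],"jaw":0.1},{"xyz":[0.245,0.039,-0.05],"twist":[0,0,0.18],"jaw":0.1},{"xyz":[0.2487,0.0395,-0.025],"twist":[0,0,0.18],"jaw":0.1},{"xyz":[0.2487,0.0395,-0.012],"twist":[0,0,0.18],"jaw":0.1},{"xyz":[0.2487,0.0395,-0.01],"twist":[0,0,0.18],"jaw":0.1}])

```text
clock: 18.73
tcp_pos: [0.6111, 0.2319, 0.0316]
orientation: [-0.003, 0.731, 0.682, -0.004]
wrist_force: [-0.8, 0.1, -3.0]
finger_gap: 0.0268
```

Run:
```python
from h import *
d=cam('scene');save('p2.png',cv2.resize(d['color'][150:250,150:290],(770,550),interpolation=2))
print(st(),rel(.6145,.2308,.0261,85.9))
bars()
```

```text
{'clock': 18.7833, 'joint_pos': [0.2388, 0.5864, -0.0306, 0.9623, 0.0002, 0.3092], 'tcp_pos': [0.612, 0.2314, 0.0328], 'orientation': [-0.0022, 0.7315, 0.6818, -0.0037], 'wrist_force': [0.3253, -0.3757, -2.0793], 'finger_gap': 0.0266} (array([-0.0004,  0.0026,  0.0067]), array([-0.008,  0.002,  0.001]))
z 0.0285 [ 675.1 -123.6] [ 29.5 153. ] 71.8
z 0.0173 [607.4 -40.7] [66.3 16.2] 7.0
z 0.0165 [600.5   3.3] [63.4 35.8] 9.1
z 0.0645 [777.2 514.9] [43.2  2.7] 1.5
z 0.0167 [592.9  57.9] [60.1 20.2] 6.4
z 0.0284 [529.8 -94.4] [40.9 46.4] 66.2
z 0.0335 [457.5 -20.6] [129.9  35.8] 9.5
z 0.0983 [ 367.7 -131.1] [41.  33.4] 9.2
z 0.0200 [372.3 573. ] [72.  52.1] 3.4
```

View pics/p2.png

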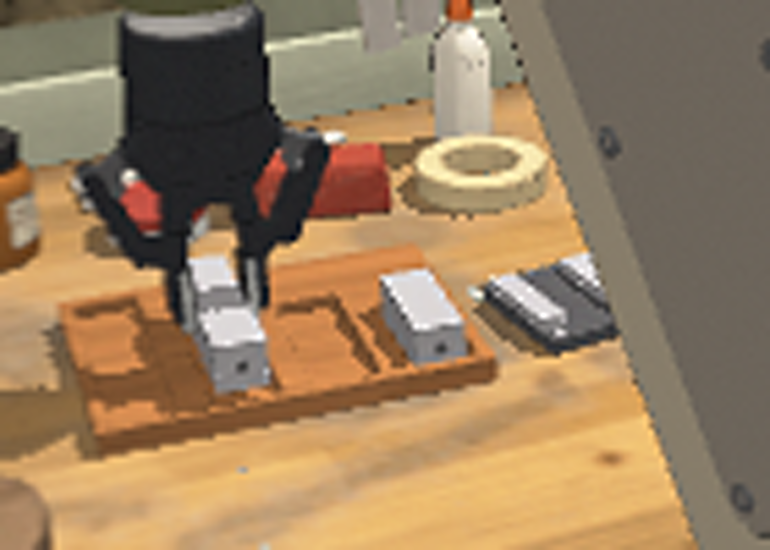

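The 110 at crop (235,330) hangs over the 110 pocket, with the empty 90 pocket between it and the 70. Lowering it.

Call:
servo_tool(targets=[{"xyz":[0,0.002,0.004],"twist":[-0.003,0,0],"jaw":0.1},{"xyz":[0,0.002,0.008],"twist":[-0.003,0,0],"jaw":0.1},{"xyz":[0,0.002,0.011],"twist":[-0.003,0,0],"jaw":0.1},{"xyz":[0,0.002,0.013],"twist":[-0.003,0,0],"jaw":0.1},{"xyz":[0,0.002,0.014],"twist":[-0.003,0,0],"jaw":0.1},{"xyz":[0,0.002,0.015],"twist":[-0.003,0,0],"jaw":0.1},{"xyz":[0,0.002,0.015],"twist":[-0.003,0,0],"jaw":0.1},{"xyz":[0,0.002,0.015],"twist":[-0.003,0,0],"jaw":0.1}])

```text
clock: 19.5
tcp_pos: [0.6172, 0.2304, 0.0215]
orientation: [0.001, 0.732, 0.681, 0.0]
wrist_force: [0.0, 0.6, -2.9]
finger_gap: 0.0265
```

Call:
servo_tool(targets=[{"xyz":[0,-0.001,0.002],"twist":[0,0,0],"jaw":0.1},{"xyz":[0,-0.002,0.003],"twist":[0,0,0],"jaw":0.1},{"xyz":[0,-0.002,0.003],"twist":[0,0,0],"jaw":0.1},{"xyz":[0,-0.002,0.003],"twist":[0,0,0],"jaw":0.45},{"xyz":[0,-0.002,0.003],"twist":[0,0,0],"jaw":0.5},{"xyz":[0,-0.002,0.003],"twist":[0,0,0],"jaw":0.5},{"xyz":[0,-0.002,-0.02],"twist":[0,0,0],"jaw":0.5},{"xyz":[0,-0.002,-0.05],"twist":[0,0,0],"jaw":0.5},{"xyz":[0,-0.002,-0.09],"twist":[0,0,0],"jaw":0.6},{"xyz":[0,-0.002,-0.12],"twist":[0,0,0],"jaw":0.8},{"xyz":[0,-0.002,-0.12],"twist":[0,0,0],"jaw":0.8},{"xyz":[0,-0.002,-0.12],"twist":[0,0,0],"jaw":0.8}])

```text
clock: 20.5
tcp_pos: [0.617, 0.2313, 0.1447]
orientation: [0.002, 0.732, 0.681, 0.003]
wrist_force: [-0.2, 0.4, -1.7]
finger_gap: 0.0681
```

Run:
```python
from h import *
print(st())
bars()
print(rel(.4575,-.0205,.1,99))
d=cam('scene');P=cloud(d);hsv=cv2.cvtColor(d['color'],cv2.COLOR_RGB2HSV)
m=(hsv[...,1]<45)&(hsv[...,2]>90)&(P[...,2]>.025)&(P[...,2]<.05)
for x0,y0 in((.585,.125),(.613,.231),(.457,-.02)):
    q=P[m&(abs(P[...,0]-x0)<.09)&(abs(P[...,1]-y0)<.026)]
    print(len(q),np.percentile(q[:,2],[50,80,95]).round(4),q.min(0).round(3),q.max(0).round(3)) if len(q) else 0
```

```text
{'clock': 20.5, 'joint_pos': [0.2373, 0.504, 0.12, 1.1796, -0.0008, 0.3096], 'tcp_pos': [0.617, 0.2313, 0.1447], 'orientation': [0.0021, 0.7322, 0.6811, 0.0029], 'wrist_force': [-0.1725, 0.3629, -1.6695], 'finger_gap': 0.0681}
z 0.0296 [ 704.6 -127.2] [22.3 99.2] 65.1
z 0.0168 [603.  -41.6] [59.3 16.1] 6.4
z 0.0167 [602.1   3.7] [64.8 34.2] 5.0
z 0.0693 [778.4 514.4] [34.8  1.7] 0.8
z 0.0161 [592.9  59.7] [59.7 15.4] 5.2
z 0.0290 [529.8 -94.8] [41.5 46.3] 71.3
z 0.0333 [457.9 -20.2] [130.8  35.7] 9.3
z 0.0981 [ 367.3 -130.9] [41.2 33.1] 5.5
z 0.0200 [372.8 571.2] [74.9 51.8] 9.4
(array([-0.2622, -0.1397,  0.0419]), array([ 0.003,  0.   , -0.229]))
130 [0.0342 0.0351 0.0357] [0.548 0.112 0.025] [0.62  0.144 0.037]
193 [0.0343 0.0351 0.0359] [0.556 0.217 0.025] [0.667 0.251 0.037]
```

Call:
servo_tool(targets=[{"xyz":[-0.262,-0.139,0],"twist":[0,0,-0.08],"jaw":0.8},{"xyz":[-0.262,-0.139,0],"twist":[0,0,-0.16],"jaw":0.8},{"xyz":[-0.262,-0.139,0],"twist":[0,0,-0.232],"jaw":0.8},{"xyz":[-0.262,-0.139,0],"twist":[0,0,-0.232],"jaw":0.8},{"xyz":[-0.262,-0.139,0],"twist":[0,0,-0.232],"jaw":0.8},{"xyz":[-0.262,-0.139,0],"twist":[0,0,-0.232],"jaw":0.8},{"xyz":[-0.262,-0.139,0],"twist":[0,0,-0.232],"jaw":0.8},{"xyz":[-0.262,-0.139,0.01],"twist":[0,0,-0.232],"jaw":0.8},{"xyz":[-0.262,-0.139,0.04],"twist":[0,0,-0.232],"jaw":0.8},{"xyz":[-0.262,-0.139,0.05],"twist":[0,0,-0.232],"jaw":0.8},{"xyz":[-0.262,-0.139,0.05],"twist":[0,0,-0.232],"jaw":0.8},{"xyz":[-0.262,-0.139,0.05],"twist":[0,0,-0.232],"jaw":0.8}])

```text
clock: 21.6
tcp_pos: [0.4558, -0.0203, 0.0899]
orientation: [-0.001, 0.649, 0.761, -0.001]
wrist_force: [0.4, 0.2, 1.9]
finger_gap: 0.0686
```

Run:
```python
from h import *
print(st(),rel(.4585,-.0203,.0105,99.2))
```

```text
{'clock': 21.6, 'joint_pos': [-0.2205, 0.186, -0.4881, 0.8997, -0.0004, -0.3798], 'tcp_pos': [0.4558, -0.0203, 0.0899], 'orientation': [-0.0012, 0.6486, 0.7611, -0.0009], 'wrist_force': [0.4098, 0.2335, 1.887], 'finger_gap': 0.0686} (array([-0.0005,  0.0029,  0.0794]), array([-0.003, -0.001, -0.001]))
```

Call:
servo_tool(targets=[{"xyz":[0,0.003,0.03],"twist":[0,0,0],"jaw":0.8},{"xyz":[0,0.003,0.055],"twist":[0,0,0],"jaw":0.8},{"xyz":[0,0.003,0.072],"twist":[0,0,0],"jaw":0.8},{"xyz":[0,0.003,0.079],"twist":[0,0,0],"jaw":0.7},{"xyz":[0,0.003,0.079],"twist":[0,0,0],"jaw":0.5},{"xyz":[0,0.003,0.079],"twist":[0,0,0],"jaw":0.3},{"xyz":[0,0.003,0.079],"twist":[0,0,0],"jaw":0.1},{"xyz":[0,0.003,0.079],"twist":[0,0,0],"jaw":0.1},{"xyz":[0,0.003,0.079],"twist":[0,0,0],"jaw":0.1},{"xyz":[0,0.003,0.079],"twist":[0,0,0],"jaw":0.1},{"xyz":[0,0.003,0.079],"twist":[0,0,0],"jaw":0.1}], squeeze=70)

```text
clock: 22.52
tcp_pos: [0.4614, -0.0202, 0.0134]
orientation: [0.001, 0.648, 0.761, 0.001]
wrist_force: [-0.5, 1.4, 6.7]
finger_gap: 0.0338
```

Call:
servo_tool(targets=[{"xyz":[0,0,-0.01],"twist":[0,0,0],"jaw":0.1},{"xyz":[0,0,-0.04],"twist":[0,0,0],"jaw":0.1},{"xyz":[0,0,-0.08],"twist":[0,0,0],"jaw":0.1},{"xyz":[0,0,-0.08],"twist":[0,0,0],"jaw":0.1},{"xyz":[0,0,-0.08],"twist":[0,0,0],"jaw":0.1}])

```text
clock: 22.93
tcp_pos: [0.4623, -0.0205, 0.0942]
orientation: [0.003, 0.649, 0.761, 0.001]
wrist_force: [0.8, 0.4, -4.6]
finger_gap: 0.0339
```

Run:
```python
from h import *
print(st(),rel(.5955,.0366,.05,96.2))
```

```text
{'clock': 22.9333, 'joint_pos': [-0.2178, 0.1861, -0.4758, 0.9029, -0.0005, -0.3773], 'tcp_pos': [0.4623, -0.0205, 0.0942], 'orientation': [0.0027, 0.6485, 0.7612, 0.0012], 'wrist_force': [0.7771, 0.4486, -4.6237], 'finger_gap': 0.0339} (array([0.0354, 0.1404, 0.0449]), array([0.005, 0.002, 0.051]))
```

Call:
servo_tool(targets=[{"xyz":[0.009,0.036,0],"twist":[0,0,0.02],"jaw":0.1},{"xyz":[0.018,0.072,0],"twist":[0.002,0,0.051],"jaw":0.1},{"xyz":[0.027,0.108,0],"twist":[0.002,0,0.051],"jaw":0.1},{"xyz":[0.0354,0.138,0],"twist":[0.002,0,0.051],"jaw":0.1},{"xyz":[0.0354,0.1435,0.01],"twist":[0.002,0,0.051],"jaw":0.1},{"xyz":[0.0354,0.1435,0.03],"twist":[0.002,0,0.051],"jaw":0.1},{"xyz":[0.0354,0.1435,0.045],"twist":[0.002,0,0.051],"jaw":0.1},{"xyz":[0.0354,0.1435,0.052],"twist":[0.002,0,0.051],"jaw":0.1},{"xyz":[0.0354,0.1435,0.054],"twist":[0.002,0,0.051],"jaw":0.1},{"xyz":[0.0354,0.1435,0.056],"twist":[0.002,0,0.051],"jaw":0.1},{"xyz":[0.0354,0.1435,0.057],"twist":[0.002,0,0.051],"jaw":0.1},{"xyz":[0.0354,0.1435,0.057],"twist":[0.002,0,0.051],"jaw":0.1}])

```text
clock: 23.93
tcp_pos: [0.5969, 0.0375, 0.036]
orientation: [0.0, 0.668, 0.744, -0.0]
wrist_force: [0.6, 0.4, -4.3]
finger_gap: 0.0333
```

Call:
servo_tool(targets=[{"xyz":[0,0,0.001],"twist":[0,0,0],"jaw":0.1},{"xyz":[0,0,0.002],"twist":[0,0,0],"jaw":0.1},{"xyz":[0,0,0.003],"twist":[0,0,0],"jaw":0.1},{"xyz":[0,0,0.003],"twist":[0,0,0],"jaw":0.1},{"xyz":[0,0,0.003],"twist":[0,0,0],"jaw":0.1}])

```text
clock: 24.35
tcp_pos: [0.5965, 0.0376, 0.0326]
orientation: [0.0, 0.668, 0.744, -0.001]
wrist_force: [0.4, 0.2, -4.0]
finger_gap: 0.034
```

Call:
servo_tool(targets=[{"xyz":[0,0,0.001],"twist":[0,0,0],"jaw":0.1},{"xyz":[0,0,0.002],"twist":[0,0,0],"jaw":0.1},{"xyz":[0,0,0.003],"twist":[0,0,0],"jaw":0.1},{"xyz":[0,0,0.004],"twist":[0,0,0],"jaw":0.1},{"xyz":[0,0,0.004],"twist":[0,0,0],"jaw":0.1},{"xyz":[0,0,0.004],"twist":[0,0,0],"jaw":0.1}])

```text
clock: 24.85
tcp_pos: [0.5968, 0.0376, 0.0313]
orientation: [0.001, 0.668, 0.744, -0.0]
wrist_force: [-6.5, -0.2, 14.3]
finger_gap: 0.0336
```

Run:
```python
from h import *
print(st(),rel(.475,.443,.15,99),rel(.475,.443,.15,135))
```

```text
{'clock': 24.85, 'joint_pos': [-0.0708, 0.486, -0.2093, 0.8746, -0.001, -0.1795], 'tcp_pos': [0.5968, 0.0376, 0.0313], 'orientation': [0.0006, 0.6677, 0.7445, -0.0001], 'wrist_force': [-6.4506, -0.2296, 14.2609], 'finger_gap': 0.0336} (array([ 0.4161, -0.077 , -0.1192]), array([ 0.001,  0.001, -0.048])) (array([ 0.4161, -0.077 , -0.1192]), array([ 0.   ,  0.001, -0.677]))
```

Call:
servo_tool(targets=[{"xyz":[0,0,-0.03],"twist":[0,0,0],"jaw":0.1},{"xyz":[0,0,-0.07],"twist":[0,0,0],"jaw":0.1},{"xyz":[0.035,-0.0065,-0.09],"twist":[0,0,-0.11],"jaw":0.1},{"xyz":[0.075,-0.014,-0.09],"twist":[0,0,-0.22],"jaw":0.1},{"xyz":[0.115,-0.021,-0.09],"twist":[0,0,-0.33],"jaw":0.1},{"xyz":[0.155,-0.029,-0.09],"twist":[0,0,-0.44],"jaw":0.1},{"xyz":[0.195,-0.036,-0.09],"twist":[0,0,-0.55],"jaw":0.1},{"xyz":[0.235,-0.044,-0.09],"twist":[0,0,-0.66],"jaw":0.1},{"xyz":[0.275,-0.051,-0.09],"twist":[0,0,-0.77],"jaw":0.1},{"xyz":[0.315,-0.058,-0.09],"twist":[0,0,-0.88],"jaw":0.1},{"xyz":[0.355,-0.066,-0.09],"twist":[0,0,-0.99],"jaw":0.1},{"xyz":[0.39,-0.072,-0.09],"twist":[0,0,-1.1],"jaw":0.1}])

```text
clock: 25.85
tcp_pos: [0.4813, 0.42, 0.1181]
orientation: [-0.001, 0.177, 0.984, -0.0]
wrist_force: [0.7, -0.2, -4.3]
finger_gap: 0.0339
```

Call:
servo_tool(targets=[{"xyz":[0,0,0],"twist":[0,0,0],"jaw":0.1},{"xyz":[0,0,0],"twist":[0,0,0],"jaw":0.1}])

```text
clock: 26.02
tcp_pos: [0.4815, 0.4196, 0.1177]
orientation: [-0.0, 0.178, 0.984, -0.001]
wrist_force: [0.1, -0.8, -4.4]
finger_gap: 0.0336
```

Run:
```python
from h import *
print(st(),rel(.475,.443,.055,160))
d=cam('scene');save('p3.png',cv2.resize(d['color'][150:310,60:260],(750,600),interpolation=2))
```

```text
{'clock': 26.0167, 'joint_pos': [0.5914, 0.4879, 0.0258, 1.1104, -0.0004, -0.6207], 'tcp_pos': [0.4815, 0.4196, 0.1177], 'orientation': [-0.0005, 0.1784, 0.984, -0.0007], 'wrist_force': [0.0724, -0.8477, -4.4497], 'finger_gap': 0.0336} (array([0.0143, 0.0197, 0.0627]), array([-0.002, -0.001, -0.01 ]))
```

View pics/p3.png

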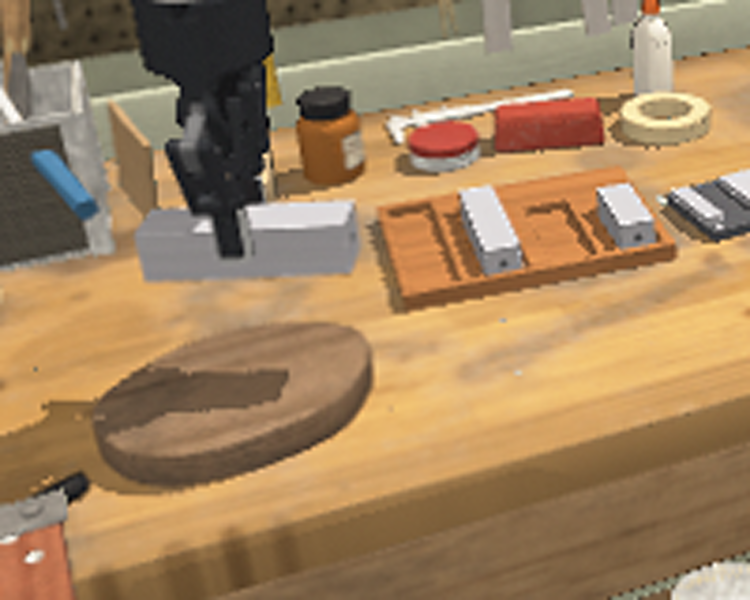

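Bars 70 and 110 are seated in the rack, at crop (625,215) and (490,230). The 130 is held above the slab, which is at (235,400).

Call:
servo_tool(targets=[{"xyz":[0.007,0.01,0.02],"twist":[0,0,0],"jaw":0.1},{"xyz":[0.014,0.02,0.045],"twist":[0,0,0],"jaw":0.1},{"xyz":[0.014,0.02,0.062],"twist":[0,0,0],"jaw":0.1},{"xyz":[0.014,0.02,0.07],"twist":[0,0,0],"jaw":0.1},{"xyz":[0.014,0.02,0.074],"twist":[0,0,0],"jaw":0.1},{"xyz":[0.014,0.02,0.076],"twist":[0,0,0],"jaw":0.1},{"xyz":[0.014,0.02,0.077],"twist":[0,0,0],"jaw":0.1},{"xyz":[0.014,0.02,0.077],"twist":[0,0,0],"jaw":0.1},{"xyz":[0.014,0.02,0.077],"twist":[0,0,0],"jaw":0.1}])

```text
clock: 26.82
tcp_pos: [0.4777, 0.4414, 0.0425]
orientation: [0.0, 0.18, 0.984, 0.0]
wrist_force: [0.1, 0.0, -3.9]
finger_gap: 0.0334
```

Call:
servo_tool(targets=[{"xyz":[0,0,0.001],"twist":[0,0,0],"jaw":0.1},{"xyz":[0,0,0.002],"twist":[0,0,0],"jaw":0.1},{"xyz":[0,0,0.003],"twist":[0,0,0],"jaw":0.1},{"xyz":[0,0,0.004],"twist":[0,0,0],"jaw":0.1},{"xyz":[0,0,0.004],"twist":[0,0,0],"jaw":0.1}])

```text
clock: 27.23
tcp_pos: [0.4771, 0.4415, 0.0394]
orientation: [0.0, 0.18, 0.984, 0.0]
wrist_force: [-2.9, -3.7, 6.7]
finger_gap: 0.0333
```

Call:
servo_tool(targets=[{"xyz":[0,0,0],"twist":[0,0,0],"jaw":0.5},{"xyz":[0,0,0],"twist":[0,0,0],"jaw":0.6},{"xyz":[0,0,0],"twist":[0,0,0],"jaw":0.65},{"xyz":[0,0,0],"twist":[0,0,0],"jaw":0.65},{"xyz":[0,0,-0.03],"twist":[0,0,0],"jaw":0.65},{"xyz":[0,0,-0.07],"twist":[0,0,0],"jaw":0.65},{"xyz":[0,0,-0.11],"twist":[0,0,0],"jaw":0.65},{"xyz":[0,0,-0.15],"twist":[0,0,0],"jaw":0.65},{"xyz":[0,0,-0.19],"twist":[0,0,0],"jaw":0.65},{"xyz":[0.05,0,-0.21],"twist":[0,0,0],"jaw":0.65},{"xyz":[0.09,0,-0.21],"twist":[0,0,0],"jaw":0.65}])

```text
clock: 28.15
tcp_pos: [0.405, 0.4709, 0.2513]
orientation: [0.002, 0.182, 0.983, 0.003]
wrist_force: [0.3, 0.7, -0.8]
finger_gap: 0.0551
```

Run:
```python
from h import *
print(st())
bars()
d=cam('scene');save('p4.png',cv2.resize(d['color'][150:310,60:320],(780,480),interpolation=2))
```

```text
{'clock': 28.15, 'joint_pos': [0.7314, 0.3953, 0.2126, 1.3802, -0.0001, -0.4727], 'tcp_pos': [0.405, 0.4709, 0.2513], 'orientation': [0.0024, 0.1823, 0.9832, 0.003], 'wrist_force': [0.2732, 0.7055, -0.7579], 'finger_gap': 0.0551}
z 0.0284 [ 669.1 -124.1] [ 34.7 162.6] 75.2
z 0.0168 [602.7 -41.8] [61.9 16.7] 5.6
z 0.0161 [599.7   3.3] [63.1 34.7] 6.9
z 0.0651 [781.1 514.6] [35.5  1.3] 0.7
z 0.0164 [591.4  57.1] [67.1 21.5] 6.6
z 0.0289 [530.  -94.6] [40.9 48.1] 65.6
z 0.0321 [613.  231.2] [ 27.5 110.8] 85.8
z 0.0324 [586.3 125.1] [27.  69.3] 85.3
z 0.0983 [ 367.2 -131.1] [40.8 33.2] 5.7
z 0.0590 [475.7 437.4] [127.3  34.5] 68.5
```

View pics/p4.png

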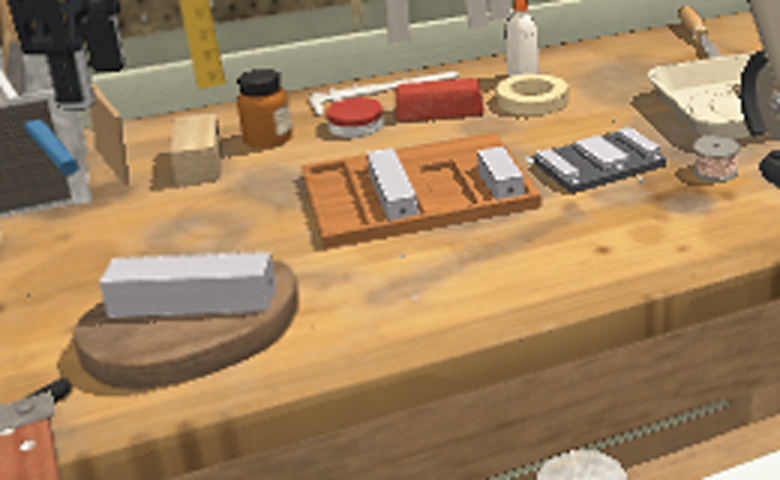

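All three bars are in place: 130 on the slab at crop (190,285), 110 and 70 in the rack. The spool and tape roll haven't moved, and the bench shows no other bar. Handing in.

Run:
```python
from h import *
bars();print(env.hand_in())
```

```text
z 0.0276 [ 670.4 -124.2] [ 24.9 157.5] 77.2
z 0.0170 [603.2 -41.2] [60.2 15.9] 5.1
z 0.0162 [602.4   5.8] [66.5 29.8] 6.8
z 0.0628 [782.3 515.2] [35.   1.6] 1.2
z 0.0163 [593.5  60. ] [61.9 15.9] 6.3
z 0.0291 [530.3 -94.9] [41.  47.2] 66.7
z 0.0324 [612.5 231.3] [ 27.4 110.9] 85.5
z 0.0330 [586.2 125.1] [27.  70.8] 85.2
z 0.0986 [ 367.2 -130.9] [41.1 32.6] 6.0
z 0.0587 [475.5 437.9] [129.2  34.3] 68.7
the job is handed in; nothing more can be done
None
```

I gauged all three bars from shortest to longest and put each in its place, then handed the job in at about 28 s. `hand_in` gives no verdict. There was no 90 mm bar on the bench.

| Bar | Thickness | Go slot | No-go slot | Placed |
|---|---|---|---|---|
| 70 mm | 28 mm | went to the floor | stopped on top | 70 mm pocket |
| 110 mm | 28 mm | went to the floor | stopped on top | 110 mm pocket |
| 130 mm | 35 mm | stayed on top | not tried | flat on the slab |

- **Final positions:** in the last pictures both rack bars lie within 2 mm of my estimated pocket centres, about 1° off the pocket axis. The 130 mm bar is about 5 mm from the slab centre.
- **Heights:** the top camera read bar tops at 32–33 mm in the rack and 59 mm on the slab, 1–2 mm below the expected 34 and 61 mm. It reads the gauge about 1–2 mm low as well. The scene camera read the rack bars at 34–35 mm, which agrees with seated bars.
- **Surroundings:** the copper spool stayed within 0.5 mm of its place and the tape roll looks unmoved. The gripper was clear of everything, and I saw no bar get knocked.

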